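Clear, shut and switch on the waffle iron

ROBOT

A 6-joint arm with a two-finger parallel gripper is mounted at the origin on a cart in front of the work surface, level with it; the furniture and walls round the work are solid. World frame = base frame: x ahead of the robot, y to its left, z up, the work surface at z = 0. Lengths are in mm, angles in rad, forces in N, time in s.
With the tool pointing down it reaches from about 425 to 950 mm from the base axis. Payload 3.5 kg.
Tool frame: the origin (TCP) lies midway between the tips of the shut fingers; the grasp point (between the pads) lies 19 mm behind it; z points along the fingers, y is the direction in which the jaws open and shut (so a half turn about z gives the same grasp; the last joint's range is limited). The gripper opens to 85 mm and grips with 20 to 120 N. Pads are 22 mm wide; open, the fingers measure 114 mm over their backs; the gripper's body (76 mm by 85 mm) begins 54 mm behind the grasp point. The pads swing forward as they close: fully open they stand 13 mm farther back than shut.
Start: joints at [-1.287, 0.286, 1.577, -0, 1.279, -0.15], TCP at [283.738, -612.453, 206.825] pointing down, gripper open.
Joint ranges: [-2.77, 2.77], [-0.9, 2.22], [0.21, 2.48], [-1.53, 4.67], [0.24, 2.81], [-2.84, 2.84]. Speed limits (rad/s): [2.79, 2.79, 3.14, 3.14, 3.14, 3.14].

INTERFACE

Orientations are given as a unit quaternion [w, x, y, z].
In Python, from station import arm gives the robot as it stands.
- The arm moves only by the tool play_rows, never from a script. Its argument "steps" is a list of rows, each a list of 3 entries, a list of its own where there are three numbers: the finger opening in cm, from 0 to 8.54, then the shift along the tool's x, y, z in cm, then the turn, a rotation vector about the tool's x, y, z in rad. In form: [[claw, [tx, ty, tz], [wx, wy, wz]], ...]. A call has 1 to 20 rows; each row is the pose to reach, as a shift and turn from the pose commanded when the call began, along the tool's axes at that moment; what a row does not reach only later rows make up. A row lasts 1/8 s, in which the tool goes at most 62.5 mm and 10.7 degrees, less where a joint would pass 70% of its speed; a pose out of reach is approached as far as the arm can. A call with a gripper value outside its range is refused whole. The fingers move at their own pace and stop on an object; the grip force is fixed at half the most. Time passes only in rows, so rows that repeat a pose let the fingers close. It gives the time, the measured TCP pose, the force and the opening at its end, in the units of the state.
- arm.read_state(): the state, without advancing time (a new reading comes with each control period).
- arm.grab_frame(name): name is "side" or "top"; returns a dict with "color" (420x560x3 uint8, red, green, blue), "fovy" (degrees; the focal length in pixels is half the picture's height over the tangent of half this angle, whatever the lens; pixels are square), "cx", "cy" (the principal point, pixels), "k1" (the pictures are not rectified: a ray, as slopes to the right and down, at radius r is drawn at 1 + k1 r^2 times it, then the intrinsics apply), "R" (3x3) and "t" (3): a world point X has camera coordinates R X + t. Camera axes: x right, y down, z forward; pixel columns grow to the right and rows downward; lengths in mm; the calibration is good to about 2 mm. A picture is of the moment at which its call begins. There is no depth.
- arm.close_job(): hands the job in, once; it reports no verdict.
The state is a dict: "t": time; "joint_pos": joint angles; "joint_vel": joint speeds; "tau": joint torques, N m; "tcp_pos": TCP position; "orientation": TCP orientation; "force": force on the tool from outside, world axes, zero at the start; "ft_torque": the same for the moment, N m; "finger_gap": finger opening in mm.
Only numpy, scipy, OpenCV 4.12 (cv2) and the standard library are available. Lean on these libraries where they do the work, as an engineer would, in place of code of your own. Each camera call takes 0.05 s, during which the arm holds its last target.

TASK

The waffle iron has to be preheated: take the pastry brush off its lower plate and lay it flat in the steel tool tray, then bring the lid down by its bar handle, gently and without letting it drop, until it is fully shut. Once it is shut, flip the red toggle switch beside it over to the green mark so that the iron is on, and leave the yolk bowl, the butter and the yellow drum where they stand.

Things in the scene. Friction and masses are not known exactly. Their poses are not given: they have to be found in the camera images.
- iron: Square waffle iron, fixed: steel housing 190 x 190 mm, 74 mm high, a control box 150 mm (x) by 84 mm (y), 70 mm high, on its right, centred at (-15, -136) mm. Origin: centre of the housing's underside on the worktop. +x points to its rear, where the lid is hinged along y at (88, 0, 94) mm; -x to its front, +y to its left, z up
- plate_centre (a point): Centre of the top of the iron's dark cast lower plate, 144 mm front to back and 164 mm wide, 88 mm above the worktop
- lid_bar (a point): Middle of the lid's handle: a black round bar 20 mm thick, 150 mm long, along the iron's y axis, on two steel arms at 60 mm either side. 44 mm are free between bar and lid. At lid angle q it is at iron x = 88 - 220 cos q + 12 sin q, z = 94 + 220 sin q + 12 cos q (mm); x = -132, z = 106 when shut
- iron_lid (a joint): Angle of the lid (dark cast plate under a steel hood 156 x 174 mm, 46 mm thick, 0.6 kg) on its rear hinge: 0 is fully shut, 1.75 rad the open stop just past upright. Left upright it stays; below about 0.9 rad the hinge friction (0.3 N m) no longer carries it and it falls shut if let go. A few newtons at the bar hold it
- switch_tip (a point): Point on the axis of the red toggle bat, 6 mm below its round end. The bat stands up from the control box and is 61 mm long from its pivot at (-18, -139, 70) mm in the iron's frame, 11 mm thick at the foot, 18 mm near the end. It swings about the iron's y axis
- iron_switch (a joint): Angle of the toggle bat: 0 is off (leaning 0.4 rad to the iron's front, the white mark), 0.8 rad is on (leaning 0.4 rad to the rear, the green mark). A spring snaps it over once past its centre at 0.4 rad; pushing its end over takes about 4 N
- brush: Pastry brush 225 mm long, 0.05 kg. Origin: centre of its underside, z up, +y along the handle. Bristle head 50 mm wide at y = -112 to -66 mm, neck about 40 mm wide to y = 8, slim wooden handle 19 mm wide, 12 mm thick at y = 8 to 112. It lies flat on the iron's lower plate, bristles to the hinge, handle sticking out over the front
- tool_tray: Loose shallow stainless tray for used tools, 0.4 kg, 122 x 272 mm outside, 112 x 263 mm inside, rim 22 mm high, floor 4 mm above the worktop. Origin: centre of its underside; its long side lies along its y axis, z up
- yolk_bowl: Small glass bowl with yellow yolk, 116 mm across, 44 mm high; origin at the centre of its underside. To be left alone
- butter: Wrapped stick of butter 33 x 120 x 32 mm, long along its y axis; origin at the centre of its underside. To be left alone
- drum: Yellow card drum with a white lid, 75 mm across, 96 mm high; origin at the centre of its underside. To be left alone

How it is judged:
By the outcome, as a careful person would: the job done as asked, in the order asked, and still so for the second after the job is handed in, with the robot touching nothing.
It also fails if it takes over 72 s, if anything falls off the work surface, if the arm or the gripper's body presses on something with over 40 N, if the wrist force passes 120 N, or if a joint passes its speed limit or range.

## Working session

There is one attempt and no reset: what is moved stays moved. The work goes in short steps, Python scripts to look and compute and a tool call to move; the robot and the scene stay as the last step left them, time stands still between calls to the robot, and variables do not carry over. Pictures are saved under pics/ and viewed, and the job is handed in when it is done.

Besides the shell and the picture viewer there is one more tool, called after "Emit:" by a JSON object that holds its "method" and its "body", one argument or row to a line. play_rows: Moves the arm, as the interface text tells. Its arguments: {"type":"object","properties":{"steps":{"type":"array"}},"required":["steps"]}

```bash
ls; mkdir -p pics; python3 - <<'E'
from station import arm
import cv2,json
s=arm.read_state();print(s)
for n in("side","top"):
    f=arm.grab_frame(n);cv2.imwrite(f"pics/{n}0.png",f["color"][:,:,::-1])
    print(n,{k:(v.tolist() if hasattr(v,'tolist') else v) for k,v in f.items() if k!="color"})
E
```

```text
pics
{'t': 0.0, 'joint_pos': array([-1.28700623e+00,  2.87195137e-01,  1.57816057e+00, -1.12349303e-05,
        1.27861075e+00, -1.49999352e-01]), 'joint_vel': array([-0.002049  ,  0.00057145, -0.00123851, -0.00052105,  0.00021899,
       -0.00063165]), 'tau': array([-1.23499649e-04, -4.05989277e+01, -2.92621619e+01, -2.17587944e-04,
        5.89589225e-03, -1.06478719e-06]), 'tcp_pos': array([ 283.53406652, -611.7797373 ,  205.43649911]), 'orientation': array([-1.18388655e-03,  9.76569369e-01,  2.15199579e-01, -8.47043844e-05]), 'force': array([-0.19806146, -0.00895551, -1.0031405 ]), 'ft_torque': array([-0.02224634, -0.01035865, -0.03073345]), 'finger_gap': 85.26277085112433}
side {'fovy': 44.07611393435411, 'cx': 287.57407564119006, 'cy': 209.48949524014097, 'k1': -0.1917378715370413, 'R': [[-0.8070904475081552, -0.590356591358435, -0.009170854962071985], [-0.5048192605222372, 0.6980393044168401, -0.5078372216518158], [0.30620666835793653, -0.40524094626395246, -0.8614042324740626]], 't': [552.3924263939996, 271.0609924186477, 1305.8673094586095]}
top {'fovy': 56.04374217756702, 'cx': 280.16320237891773, 'cy': 208.55806653156466, 'k1': 0.015130587438530635, 'R': [[0.009360702021342392, -0.9997957041989083, -0.017914438955121986], [-0.9931755040094805, -0.00721294265858487, -0.11640614972465274], [0.1162531526160987, 0.018881825219324543, -0.9930401206311883]], 't': [122.94463239396231, 600.4803945013432, 1076.4239876215186]}
```

View pics/side0.png

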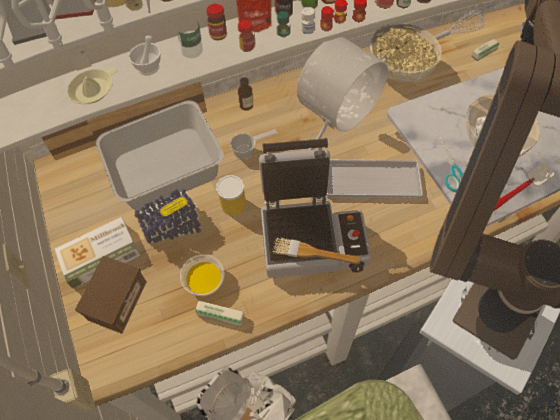

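View pics/top0.png

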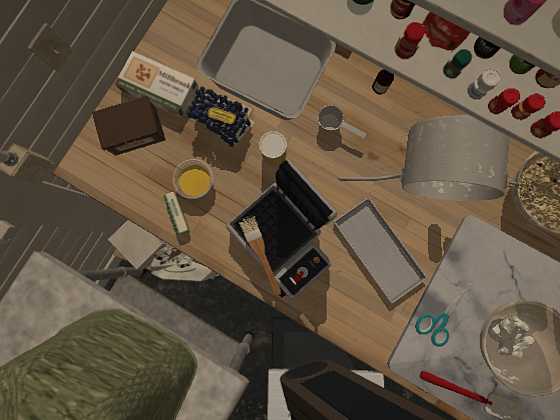

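The side view shows the open iron at about (300,210), with the brush across its plate from (280,245) to (360,262) and the tray at (378,180). The top view shows the iron at about (275,235) and the tray at (380,250). I'll enlarge both.

```bash
cat > h.py <<'E'
import numpy as np, cv2
from station import arm
from scipy.spatial.transform import Rotation as Rn
def cam(f):
    h=f["color"].shape[0]; fl=h/2/np.tan(np.radians(f["fovy"])/2)
    return fl,f["cx"],f["cy"],f["k1"],np.array(f["R"]),np.array(f["t"])
def proj(f,X):
    fl,cx,cy,k,R,t=cam(f); c=np.atleast_2d(X)@R.T+t; s=c[:,:2]/c[:,2:]
    r2=(s**2).sum(1,keepdims=True); return s*(1+k*r2)*fl+[cx,cy]
def ray(f,uv):
    fl,cx,cy,k,R,t=cam(f); d=(np.array(uv,float)-[cx,cy])/fl; s=d.copy()
    for _ in range(30): s=d/(1+k*(s@s))
    return -R.T@t, R.T@np.array([s[0],s[1],1])
def onz(f,uv,z):
    o,d=ray(f,uv); return o+d*(z-o[2])/d[2]
def tri(f1,u1,f2,u2):
    o1,d1=ray(f1,u1);o2,d2=ray(f2,u2)
    s=np.linalg.lstsq(np.stack([d1,-d2],1),o2-o1,rcond=None)[0]
    a=o1+d1*s[0];b=o2+d2*s[1];return (a+b)/2,np.linalg.norm(a-b)
def crop(f,x0,y0,w,h,name,sc=4,pts=None):
    im=f["color"][y0:y0+h,x0:x0+w,::-1].copy(); im=cv2.resize(im,None,fx=sc,fy=sc,interpolation=cv2.INTER_CUBIC)
    for g in range((x0//20+1)*20,x0+w,20): 
        cv2.putText(im,str(g),(int((g-x0+.5)*sc),10),0,.35,(0,255,255),1); cv2.line(im,(int((g-x0+.5)*sc),12),(int((g-x0+.5)*sc),18),(0,255,255),1)
    for g in range((y0//20+1)*20,y0+h,20):
        cv2.putText(im,str(g),(0,int((g-y0+.5)*sc)),0,.35,(0,255,255),1); cv2.line(im,(22,int((g-y0+.5)*sc)),(28,int((g-y0+.5)*sc)),(0,255,255),1)
    if pts is not None:
        for i,p in enumerate(pts):
            c=(int((p[0]-x0+.5)*sc),int((p[1]-y0+.5)*sc)); cv2.circle(im,c,3,(255,0,255),1); 
    cv2.imwrite(name,im)
E
python3 - <<'E'
from h import *
import pickle
fs=arm.grab_frame("side");ft=arm.grab_frame("top");pickle.dump((fs,ft),open("f0.pkl","wb"))
crop(fs,240,130,200,150,"pics/s1.png");crop(ft,220,150,200,150,"pics/t1.png")
E
```

```text
(no output)
```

View pics/s1.png

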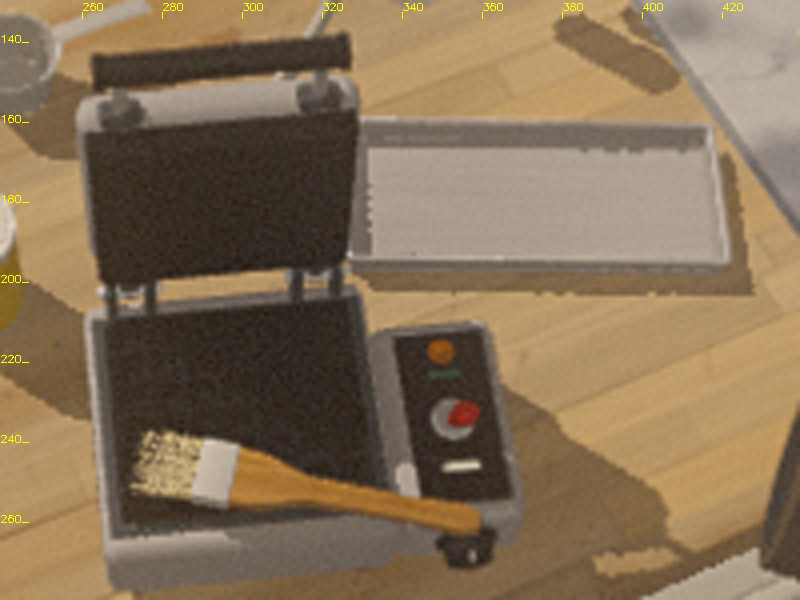

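View pics/t1.png

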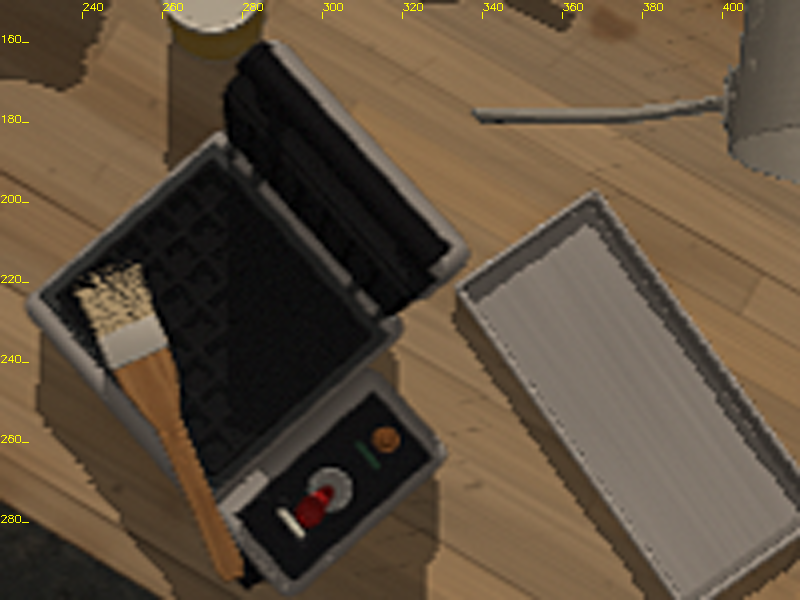

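```bash
cat > fit.py <<'E'
from h import *
import pickle
from scipy.optimize import least_squares
fs,ft=pickle.load(open("f0.pkl","rb"))
S=[((-95,95,74),(266.5,265)),((95,95,74),(262,209)),((95,-95,74),(330,203)),((60,-178,70),(361,210)),((-90,-178,70),(369.5,258))]
T=[((-95,95,74),(226.5,225)),((95,-95,74),(320,231)),((60,-178,70),(330,264)),((-90,-178,70),(291,298))]
def W(p,P):
    P=np.array(P,float);c,s=np.cos(p[2]),np.sin(p[2])
    return P@np.array([[c,-s,0],[s,c,0],[0,0,1]]).T+[p[0],p[1],0]
def res(p):
    return np.r_[(proj(fs,W(p,[a for a,_ in S]))-[b for _,b in S]).ravel(),(proj(ft,W(p,[a for a,_ in T]))-[b for _,b in T]).ravel()]
E
python3 - <<'E'
from fit import *
c=onz(ft,(275,232),80);print(c)
r=least_squares(res,[c[0],c[1],-0.8],loss='soft_l1');print(r.x,np.round(r.fun.reshape(-1,2),1))
p=r.x;np.save("iron.npy",p)
# lid bar: fit q from side & top
def bar(q,y): return W(p,[(88-220*np.cos(q)+12*np.sin(q),y,94+220*np.sin(q)+12*np.cos(q))])
for q in(1.5,1.6,1.7,1.75): print(q,proj(fs,bar(q,75)),proj(fs,bar(q,-75)),proj(ft,bar(q,75)),proj(ft,bar(q,-75)))
box=[(x,y,z) for x in(-95,95) for y in(-95,95) for z in(0,74)]+[(x,y,70) for x in(-90,60) for y in(-94,-178)]+[(-18,-139,70)]+[(x,y,88) for x in(-72,72) for y in(-82,82)]
tip=[(-18-55*np.sin(.4),-139,70+55*np.cos(.4))]
A=np.vstack([W(p,box),W(p,tip),bar(1.75,75),bar(1.75,-75)])
crop(fs,240,130,200,150,"pics/s2.png",4,proj(fs,A));crop(ft,220,150,200,150,"pics/t2.png",4,proj(ft,A))
E
```

```text
[530.72870792 140.39489604  80.        ]
[541.27985981 148.32792453  -0.8452161 ] [[-2.2  5.7]
 [-2.8 -3.1]
 [-0.6 -3.1]
 [ 0.6 -0.8]
 [ 1.7  1.6]
 [-3.6 -0.1]
 [ 1.8  0.6]
 [ 2.6 -0.4]
 [-0.5  3. ]]
1.5 [[262.36659646 155.05088191]] [[327.57258505 149.79722091]] [[274.78253741 168.27957471]] [[321.62385321 221.02403244]]
1.6 [[261.73844609 147.60437748]] [[326.26729096 142.44893603]] [[282.55589214 161.69866917]] [[329.4199596  214.19255123]]
1.7 [[261.17916439 140.96200128]] [[324.94912647 135.90475775]] [[290.21917539 155.46004771]] [[336.98305281 207.57589515]]
1.75 [[260.92694023 137.96306098]] [[324.29143395 132.95445282]] [[293.96810886 152.50192065]] [[340.63646959 204.38370607]]
```

View pics/s2.png

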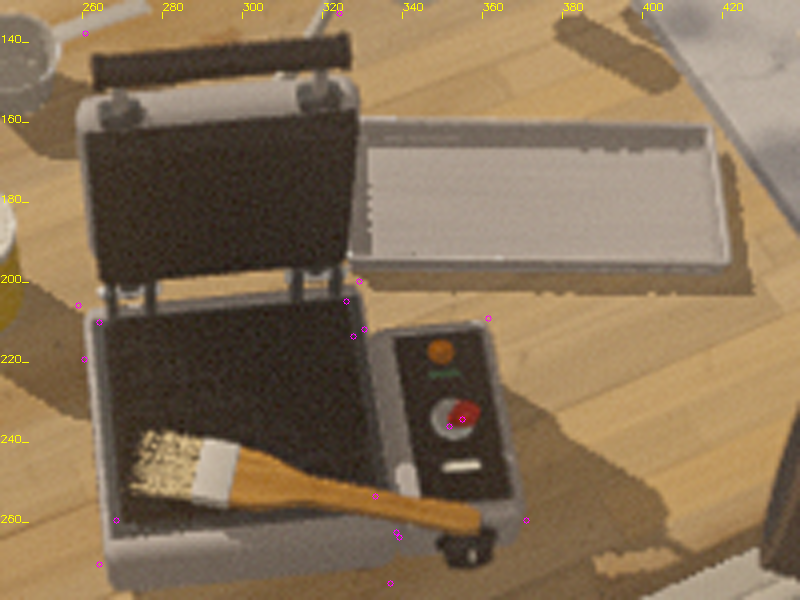

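View pics/t2.png

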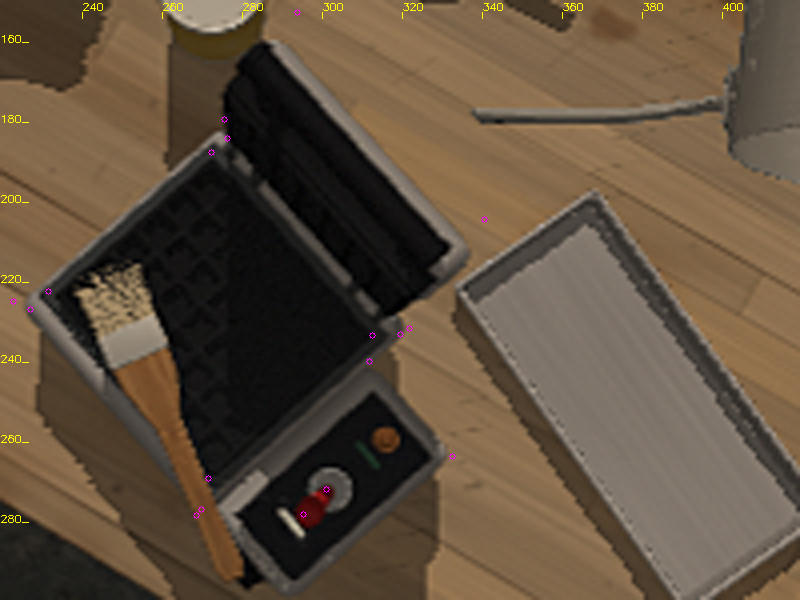

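```bash
cat > fit2.py <<'E'
from fit import *
def model(p):
    q=p[3];xp=p[4]
    b=lambda y:(88-220*np.cos(q)+12*np.sin(q),y,94+220*np.sin(q)+12*np.cos(q))
    P=lambda a,c:(xp+72*a,82*c,88)
    S=[(P(-1,1),(268.5,263.5)),(P(1,1),(264.5,208.5)),(P(1,-1),(331,203.5)),(b(75),(263.5,147.5)),(b(-75),(327,142)),((-18,-139,70),(351,234.5)),((60,-178,70),(361,210.5)),((-90,-178,70),(369.5,259))]
    T=[(P(-1,1),(230,223)),(P(1,1),(275,187)),(P(1,-1),(316.5,231)),(P(-1,-1),(273,270)),((-18,-139,70),(302,272)),((60,-178,70),(330,264)),((-90,-178,70),(291,298))]
    return S,T
def res2(p):
    S,T=model(p)
    return np.r_[(proj(fs,W(p,[a for a,_ in S]))-[b for _,b in S]).ravel(),(proj(ft,W(p,[a for a,_ in T]))-[b for _,b in T]).ravel()]
E
python3 - <<'E'
from fit2 import *
r=least_squares(res2,[541,148,-.84,1.6,0],loss='soft_l1');print(r.x,np.round(r.fun.reshape(-1,2),1))
p=r.x;np.save("iron.npy",p)
S,T=model(p)
A=[(x,y,z) for x in(-95,95) for y in(-95,95) for z in(0,74)]+[(x,y,70) for x in(-90,60) for y in(-94,-178)]+[(-18,-139,70)]+[(x+p[4],y,88) for x in(-72,72) for y in(-82,82)]+[S[3][0],S[4][0]]
A+=[(-18-55*np.sin(.4),-139,70+55*np.cos(.4))]
A=W(p,A)
crop(fs,240,130,200,150,"pics/s3.png",4,proj(fs,A));crop(ft,220,150,200,150,"pics/t3.png",4,proj(ft,A))
E
```

```text
[542.25076473 145.89187215  -0.85128811   1.59059103   0.94082189] [[ 0.1 -5.3]
 [ 0.3  0.4]
 [-4.6  0.5]
 [-1.1 -0.3]
 [-0.1  0.4]
 [ 1.   1. ]
 [ 1.  -1.8]
 [ 1.7  0.1]
 [ 2.9 -1.3]
 [-1.3 -0. ]
 [-2.8  1.9]
 [-0.4 -1.4]
 [-0.2 -0.4]
 [ 3.3 -0.4]
 [-0.   2.8]]
```

View pics/s3.png

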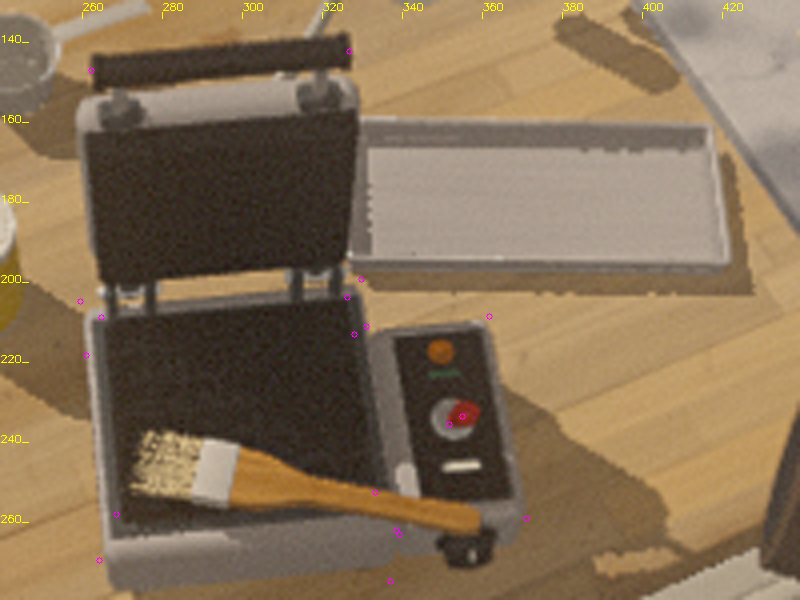

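View pics/t3.png

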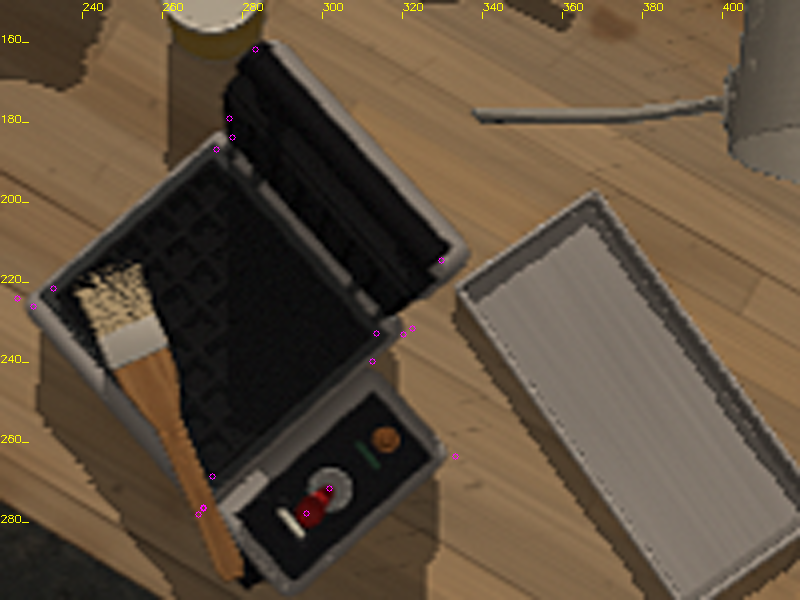

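```bash
python3 - <<'E'
from fit import *
pairs={"FLrim":((266,265),(227,225)),"FLplate":((268.5,263),(231,222)),"RLplate":((264.5,208.5),(275,187)),"RRplate":((331,203.5),(316.5,231)),"boxRR":((361,210),(330,263)),"pivot":((351,234.5),(302,272)),"green":((348,223),(312,264)),"white":((352,246),(293,280)),"orange":((347,217),(315.5,260)),"trayFar":((417,161),None)}
for k,(a,b) in pairs.items():
    if b: 
        X,e=tri(fs,a,ft,b);print(k,np.round(X),round(e,1), np.round(onz(ft,b,88)),np.round(onz(fs,a,88)))
E
```

```text
FLrim [550. 270.  85.] 4.0 [548. 269.  88.] [551. 272.  88.]
FLplate [556. 260.  73.] 3.8 [556. 258.  88.] [549. 264.  88.]
RLplate [654. 142.  84.] 2.5 [652. 141.  88.] [653. 144.  88.]
RRplate [528.  26.  78.] 13.4 [534.  30.  88.] [519.  29.  88.]
boxRR [448.  -8.  75.] 3.1 [450.  -6.  88.] [444.  -1.  88.]
pivot [427.  68.  75.] 4.0 [426.  68.  88.] [426.  76.  88.]
green [450.  43.  74.] 8.3 [447.  42.  88.] [451.  52.  88.]
white [406.  93.  72.] 6.3 [405.  91.  88.] [406. 102.  88.]
orange [460.  34.  83.] 7.4 [457.  32.  88.] [462.  38.  88.]
```

```bash
python3 - <<'E'
from fit import *
crop(ft,320,180,130,140,"pics/t4.png",4);crop(fs,320,130,130,100,"pics/s4.png",5)
crop(ft,150,110,160,140,"pics/t5.png",4)
for k,a,b in [("end",(359,259.5),(278,294)),("bristle",(275,246),(247,219)),("ferrule",(294,249),(254,235.5)),("neckend",(320,253.5),(264.5,258))]:
    X,e=tri(fs,a,ft,b);print(k,np.round(X),round(e,1),np.round(onz(ft,b,98)),np.round(onz(fs,a,98)))
E
```

```text
end [369. 130. 102.] 0.5 [369. 130.  98.] [369. 128.  98.]
bristle [565. 216.  86.] 0.4 [564. 215.  98.] [561. 220.  98.]
ferrule [520. 196.  89.] 0.4 [520. 195.  98.] [518. 199.  98.]
neckend [461. 167.  87.] 1.1 [461. 167.  98.] [458. 171.  98.]
```

View pics/t4.png

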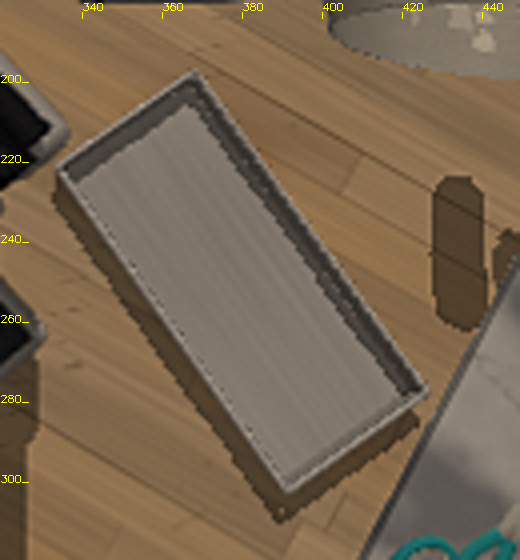

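View pics/s4.png

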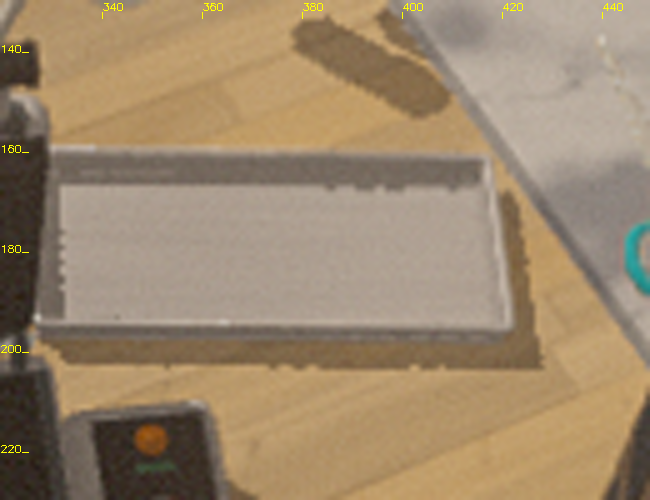

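View pics/t5.png

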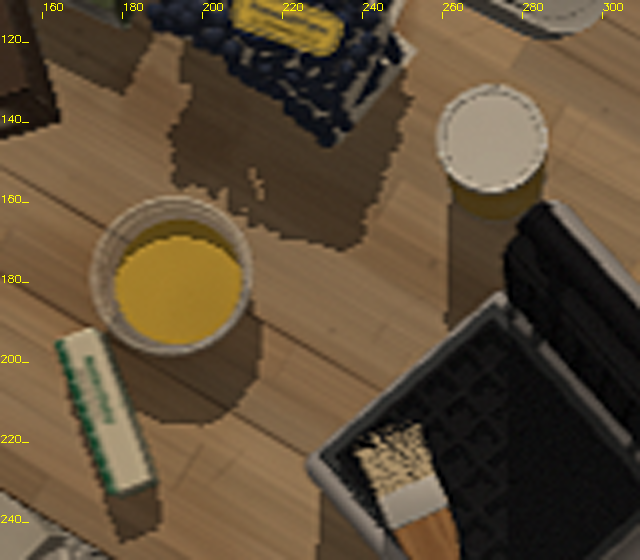

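```bash
python3 - <<'E'
from fit import *
C=[onz(ft,u,22) for u in [(334,222),(367.5,198.5),(424,277.5),(391,302)]]
C=np.array(C);print(np.round(C),C.mean(0),[np.linalg.norm(C[i]-C[i-1]) for i in range(4)])
D=np.array([onz(fs,u,22) for u in [(326,194),(416,160.5),(421,195.5)]]);print(np.round(D),np.linalg.norm(D[0]-D[2]),np.linalg.norm(D[1]-D[2]))
print("mid of diag side",(D[0]+D[1])/2)
d=(C[3]+C[2]-C[0]-C[1]);print("top ang",np.degrees(np.arctan2(d[1],d[0])));d=D[2]-D[0];print(np.degrees(np.arctan2(d[1],d[0])))
for n,u,z in [("drum",(269.5,147),96),("bowl",(192,180),44),]: print(n,onz(ft,u,z))
for u in [(163,196),(173,192),(187,229),(177,233)]:print(onz(ft,u,32))
s=arm.read_state();print(Rn.from_quat(np.roll(s["orientation"],-1)).as_matrix())
E
```

```text
[[ 564.  -25.   22.]
 [ 632. -121.   22.]
 [ 411. -273.   22.]
 [ 344. -180.   22.]] [ 487.68585549 -149.55542888   22.        ] [np.float64(269.35418749120026), np.float64(117.33196332588248), np.float64(267.72770684171894), np.float64(114.66912508681696)]
[[ 567.  -25.   22.]
 [ 415. -282.   22.]
 [ 344. -181.   22.]] 272.96464954774603 123.38827728844015
mid of diag side [ 491.16350688 -153.41911967   22.        ]
top ang -145.09157241541513
-145.08085482375571
drum [760.61166539 157.34827772  96.        ]
bowl [678.15617507 378.32777901  44.        ]
[633.5629525  462.59112017  32.        ]
[645.30013303 434.46023177  32.        ]
[539.92228656 390.47641476  32.        ]
[528.41660658 418.32903803  32.        ]
[[ 9.07374137e-01  4.20323696e-01 -4.08422554e-04]
 [ 4.20323836e-01 -9.07373072e-01  1.40764444e-03]
 [ 2.21074685e-04 -1.44892989e-03 -9.99998926e-01]]
```

```bash
cat > mv.py <<'E'
# usage: from mv import *; C=Cmd.load(); C.rel(pos, yawdeg) prints the shift (cm) and wz ; C.commit([tx,ty,tz],[wx,wy,wz])
import numpy as np, json
from scipy.spatial.transform import Rotation as Rn
class Cmd:
    def __init__(s,p,q): s.p=np.array(p,float); s.R=Rn.from_quat(q)
    @staticmethod
    def load():
        d=json.load(open("cmd.json")); return Cmd(d["p"],d["q"])
    def save(s): json.dump({"p":s.p.tolist(),"q":s.R.as_quat().tolist()},open("cmd.json","w"))
    def rel(s,pos,R=None,yaw=None):
        t=s.R.inv().apply(np.array(pos)-s.p)/10
        if yaw is not None:
            R=down(yaw)
        w=(s.R.inv()*R).as_rotvec() if R is not None else np.zeros(3)
        return np.round(t,2).tolist(),np.round(w,3).tolist()
    def commit(s,t,w=(0,0,0)):
        s.p=s.p+s.R.apply(np.array(t)*10); s.R=s.R*Rn.from_rotvec(w); s.save()
def down(yaw):
    c,si=np.cos(np.radians(yaw)),np.sin(np.radians(yaw))
    return Rn.from_matrix([[c,si,0],[si,-c,0],[0,0,-1]])
E
python3 - <<'E'
from mv import *
C=Cmd([283.738,-612.453,206.825],down(24.86).as_quat());C.save()
for p in [(480,-250,260),(450,0,250),(415,150,180)]: print(C.rel(p,yaw=23.7))
E
```

```text
([33.05, -24.64, -5.32], [0.0, 0.0, 0.02])
([40.83, -48.58, -4.32], [0.0, 0.0, 0.02])
([43.96, -63.66, 2.68], [0.0, 0.0, 0.02])
```

Emit:
{"method": "play_rows", "body": {
  "steps": [
    [4.5, [33.0, -24.6, -5.3], [0, 0, 0.02]],
    [4.5, [33.0, -24.6, -5.3], [0, 0, 0.02]],
    [4.5, [33.0, -24.6, -5.3], [0, 0, 0.02]],
    [4.5, [33.0, -24.6, -5.3], [0, 0, 0.02]],
    [4.5, [33.0, -24.6, -5.3], [0, 0, 0.02]],
    [4.5, [33.0, -24.6, -5.3], [0, 0, 0.02]],
    [4.5, [33.0, -24.6, -5.3], [0, 0, 0.02]],
    [4.5, [40.8, -48.6, -4.3], [0, 0, 0.02]],
    [4.5, [40.8, -48.6, -4.3], [0, 0, 0.02]],
    [4.5, [40.8, -48.6, -4.3], [0, 0, 0.02]],
    [4.5, [40.8, -48.6, -4.3], [0, 0, 0.02]],
    [4.5, [40.8, -48.6, -4.3], [0, 0, 0.02]],
    [4.5, [44.0, -63.7, 2.7], [0, 0, 0.02]],
    [4.5, [44.0, -63.7, 2.7], [0, 0, 0.02]],
    [4.5, [44.0, -63.7, 2.7], [0, 0, 0.02]],
    [4.5, [44.0, -63.7, 2.7], [0, 0, 0.02]],
    [4.5, [44.0, -63.7, 2.7], [0, 0, 0.02]],
    [4.5, [44.0, -63.7, 2.7], [0, 0, 0.02]]
  ]
}}

```text
t: 2.45
tcp_pos: [416.4, 149.3, 180.7]
orientation: [0.0, 0.979, 0.204, 0.001]
force: [-0.9, -0.5, 0.1]
finger_gap: 44.9
```

```bash
python3 - <<'E'
from mv import *
from h import *
C=Cmd.load();C.commit([44.0,-63.7,2.7],[0,0,.02]);print(C.p)
print(arm.read_state()["tcp_pos"],arm.read_state()["joint_pos"])
fs=arm.grab_frame("side");ft=arm.grab_frame("top")
crop(fs,240,130,200,150,"pics/s6.png");crop(ft,220,150,200,150,"pics/t6.png")
E
```

```text
[415.17022559 150.49822392 179.825     ]
[416.38955353 149.32143938 180.71956181] [ 1.14409652e-01 -2.27182801e-01  2.15125571e+00 -3.50157284e-04
  1.21578603e+00  1.27366561e+00]
```

View pics/s6.png

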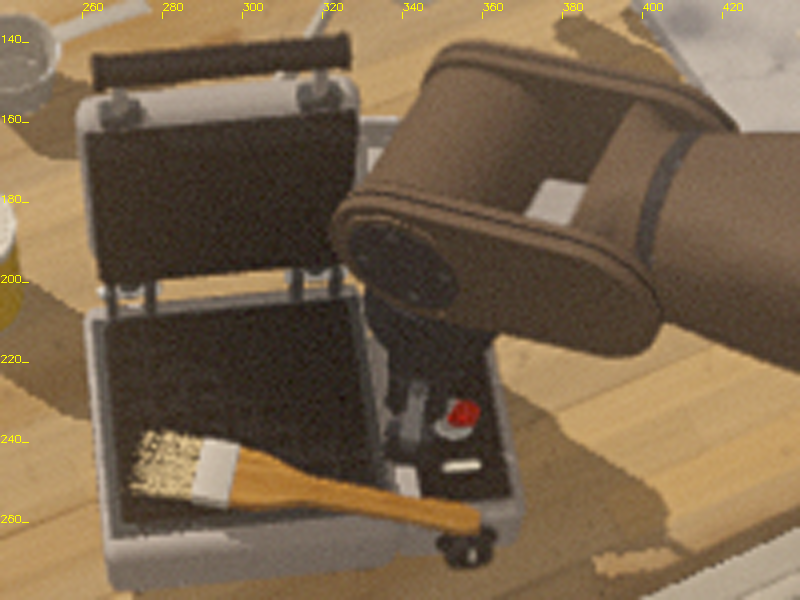

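View pics/t6.png

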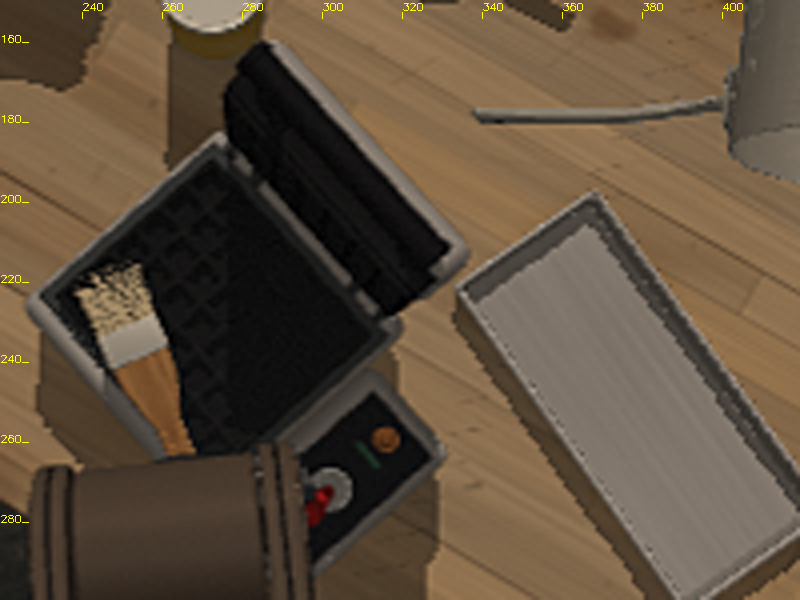

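```bash
python3 - <<'E'
from mv import *
from h import *
C=Cmd.load();fs=arm.grab_frame("side")
P=np.array([416.4,149.3,180.7]);y=C.R.apply([0,1,0])
for d in(-40,-22,0,22,40):print(d,proj(fs,P+y*d+[0,0,6]))
print(proj(fs,[[415,150,98],[415,150,94]]))
print(C.rel((415,150,88.5)))
E
```

```text
-40 [[338.67305386 254.56596994]]
-22 [[339.98411099 247.71928694]]
0 [[341.5564518  239.47909568]]
22 [[343.09622774 231.37867358]]
40 [[344.33220308 224.85417858]]
[[338.96033647 256.25941459]
 [338.83596589 256.94615279]]
([-0.04, 0.04, 9.13], [0.0, 0.0, 0.0])
```

Emit:
{"method": "play_rows", "body": {
  "steps": [
    [4.5, [0, 0.1, 3.0], [0, 0, 0]],
    [4.5, [0, 0.1, 5.5], [0, 0, 0]],
    [4.5, [0, 0.1, 7.5], [0, 0, 0]],
    [4.5, [0, 0.1, 8.5], [0, 0, 0]],
    [4.5, [0, 0.1, 9.0], [0, 0, 0]],
    [4.5, [0, 0.1, 9.1], [0, 0, 0]],
    [4.5, [0, 0.1, 9.1], [0, 0, 0]]
  ]
}}

```text
t: 3.48
tcp_pos: [416.2, 149.6, 89.5]
orientation: [0.0, 0.979, 0.205, 0.001]
force: [0.3, 0.0, -0.8]
finger_gap: 45.1
```

```bash
python3 - <<'E'
from mv import *
from h import *
C=Cmd.load();C.commit([0,.1,9.1]);print(C.p)
fs=arm.grab_frame("side");ft=arm.grab_frame("top")
crop(fs,240,180,160,120,"pics/s7.png",5);
E
```

```text
[415.57239845 149.58266016  88.825     ]
```

View pics/s7.png

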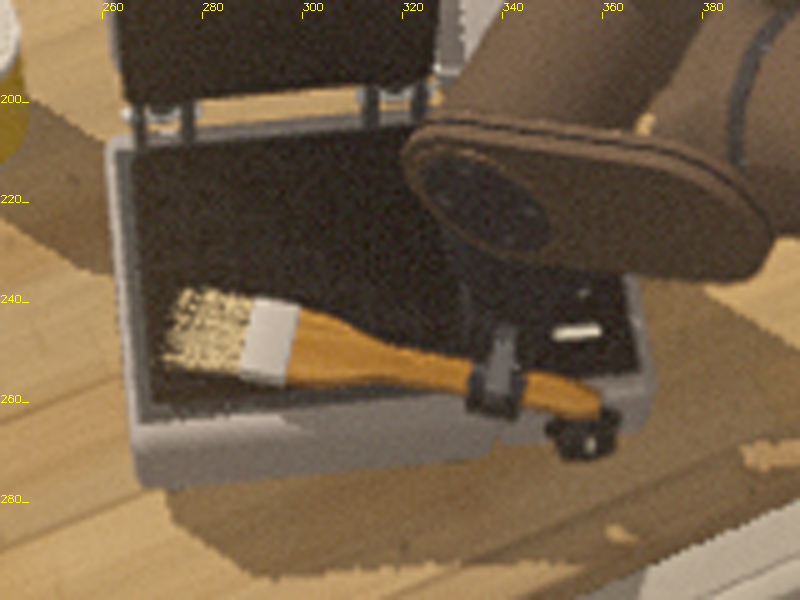

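The fingers straddle the handle at about (338,256), so I'll close and lift.

Emit:
{"method": "play_rows", "body": {
  "steps": [
    [1.0, [0, 0, 0], [0, 0, 0]],
    [1.0, [0, 0, 0], [0, 0, 0]],
    [1.0, [0, 0, 0], [0, 0, 0]],
    [1.0, [0, 0, 0], [0, 0, 0]],
    [1.0, [0, 0, 0], [0, 0, 0]],
    [1.0, [0, 0, -1.0], [0, 0, 0]],
    [1.0, [0, 0, -3.0], [0, 0, 0]],
    [1.0, [0, 0, -6.0], [0, 0, 0]],
    [1.0, [0, 0, -10.0], [0, 0, 0]],
    [1.0, [0, 0, -10.0], [0, 0, 0]]
  ]
}}

```text
t: 4.82
tcp_pos: [418.3, 149.9, 193.5]
orientation: [0.0, 0.979, 0.205, 0.004]
force: [-0.3, 0.5, -0.2]
finger_gap: 9.9
```

```bash
python3 - <<'E'
from mv import *
from h import *
C=Cmd.load();C.commit([0,0,-10]);print(C.p)
fs=arm.grab_frame("side");ft=arm.grab_frame("top")
crop(fs,240,130,200,150,"pics/s8.png");crop(ft,220,150,200,150,"pics/t8.png")
# targets
h=np.radians(-145.1);g=np.array([489.5,-151])+62*np.array([np.cos(h),np.sin(h)])
print(g)
for p in[(g[0],60,215),(g[0],g[1],150),(g[0],g[1],40)]:print(C.rel(p,yaw=34.9))
E
```

```text
[415.57239845 149.58266016 188.825     ]
[ 438.6505837  -186.47304415]
([-1.49, 9.13, -2.62], [0.0, 0.0, -0.195])
([-11.4, 31.7, 3.88], [0.0, 0.0, -0.195])
([-11.4, 31.7, 14.88], [0.0, 0.0, -0.195])
```

View pics/s8.png

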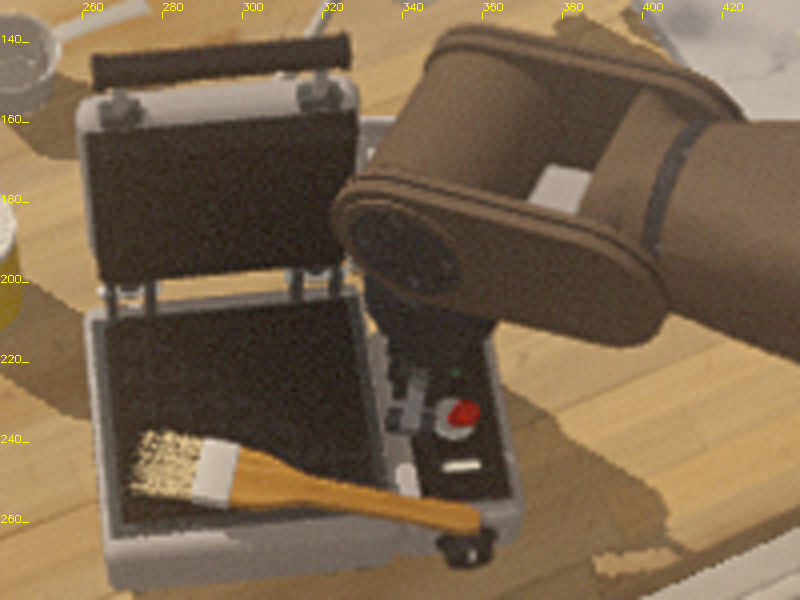

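The fingers closed above the handle: the gap went to the commanded 10 mm, and the brush is unmoved at (278–359, 246–260). It lies lower than I took it to be, so I'll go down again about 9 mm deeper.

Emit:
{"method": "play_rows", "body": {
  "steps": [
    [4.5, [0, 0, 0], [0, 0, 0]],
    [4.5, [0, 0, 2.0], [0, 0, 0]],
    [4.5, [0, 0, 6.0], [0, 0, 0]],
    [4.5, [0, 0, 9.0], [0, 0, 0]],
    [4.5, [0, 0, 10.0], [0, 0, 0]],
    [4.5, [0, 0, 10.5], [0, 0, 0]],
    [4.5, [0, 0, 10.9], [0, 0, 0]],
    [4.5, [0, 0, 10.9], [0, 0, 0]],
    [1.0, [0, 0, 10.9], [0, 0, 0]],
    [1.0, [0, 0, 10.9], [0, 0, 0]],
    [1.0, [0, 0, 10.9], [0, 0, 0]],
    [1.0, [0, 0, 10.9], [0, 0, 0]],
    [1.0, [0, 0, 10.9], [0, 0, 0]]
  ]
}}

```text
t: 6.55
tcp_pos: [415.6, 149.6, 79.8]
orientation: [-0.0, 0.979, 0.205, -0.0]
force: [0.6, -0.0, 0.4]
finger_gap: 9.9
```

```bash
python3 - <<'E'
from mv import *
from h import *
C=Cmd.load();C.commit([0,0,10.9]);print(C.p)
s=arm.read_state();print(s["force"],s["finger_gap"],s["tcp_pos"])
fs=arm.grab_frame("side");ft=arm.grab_frame("top")
crop(fs,240,180,160,120,"pics/s9.png",5)
E
```

```text
[415.57239845 149.58266016  79.825     ]
[ 0.55604103 -0.02432966  0.41153204] 9.887267571325228 [415.63319726 149.56946838  79.82657748]
```

View pics/s9.png

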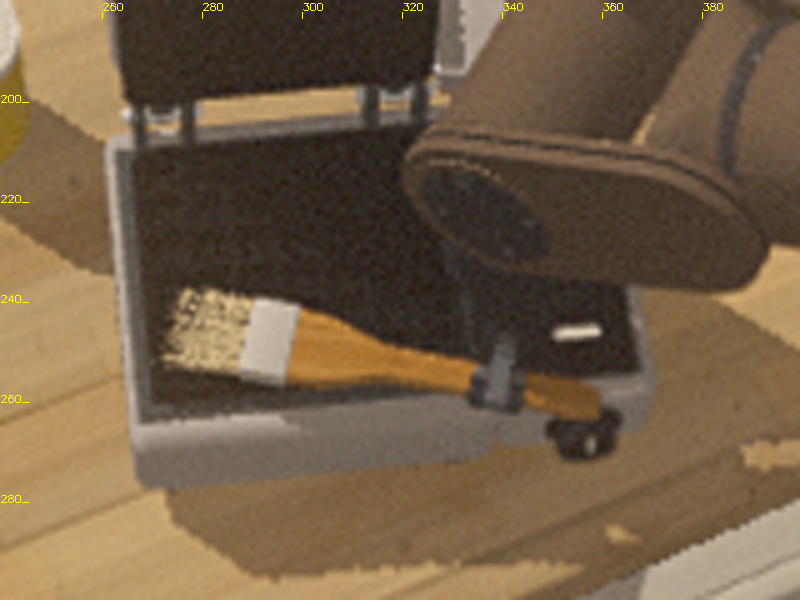

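```bash
python3 - <<'E'
from fit import *
def seg(f,box):
    x0,y0,x1,y1=box;im=f["color"][y0:y1,x0:x1];hsv=cv2.cvtColor(im,cv2.COLOR_RGB2HSV)
    m=(hsv[...,0]>8)&(hsv[...,0]<20)&(hsv[...,1]>150)&(hsv[...,2]>70)
    n,l,st,c=cv2.connectedComponentsWithStats(m.astype(np.uint8));k=1+np.argmax(st[1:,4])
    v,u=np.nonzero(l==k);return np.c_[u+x0,v+y0].astype(float)
A=seg(fs,(285,235,375,275));B=seg(ft,(245,225,290,300))
print(len(A),A.min(0),A.max(0),len(B),B.min(0),B.max(0))
# side: columns -> centre row ; top: rows -> centre col
for u in range(300,361,6):
    r=A[A[:,0]==u][:,1]; 
    if len(r):print("S",u,r.min(),r.max())
for v in range(235,297,6):
    r=B[B[:,1]==v][:,0]
    if len(r):print("T",v,r.min(),r.max())
print("cams",ray(fs,(280,210))[0],ray(ft,(280,210))[0])
E
```

```text
510 [298. 242.] [359. 263.] 447 [249. 237.] [280. 294.]
S 300 242.0 256.0
S 306 243.0 256.0
S 312 246.0 256.0
S 318 249.0 255.0
S 324 251.0 256.0
S 330 251.0 258.0
S 336 253.0 258.0
S 342 255.0 259.0
S 348 254.0 260.0
S 354 255.0 263.0
T 241 252.0 263.0
T 247 251.0 264.0
T 253 256.0 264.0
T 259 261.0 266.0
T 265 263.0 269.0
T 271 266.0 271.0
T 277 268.0 273.0
T 283 271.0 276.0
T 289 273.0 279.0
cams [ 182.80218222  666.08818752 1267.60039953] [ 470.09388828  106.92589638 1141.03430134]
```

```bash
python3 - <<'E'
from fit import *
T=[(266,265),(268.5,271),(270.5,277),(273.5,283),(276,289)]
S=[(318,252),(324,253.5),(330,254.5),(336,255.5),(342,257),(348,257.3)]
for z in (70,75,80,85,90,95,100):
    a=np.array([onz(ft,u,z) for u in T]);b=np.array([onz(fs,u,z) for u in S])
    pa=np.polyfit(a[:,0],a[:,1],1);pb=np.polyfit(b[:,0],b[:,1],1)
    print(z,np.round([np.degrees(np.arctan(pa[0])),np.polyval(pa,415),np.polyval(pa,450),np.degrees(np.arctan(pb[0])),np.polyval(pb,415),np.polyval(pb,450)],1), a[:,0].min().round(),b[:,0].min().round())
E
```

```text
70 [ 23.6 152.3 167.5  24.3 134.5 150.3] 379.0 400.0
75 [ 23.6 151.9 167.2  24.3 137.1 153. ] 380.0 399.0
80 [ 23.6 151.6 166.9  24.3 139.8 155.6] 380.0 398.0
85 [ 23.6 151.3 166.6  24.3 142.5 158.3] 381.0 397.0
90 [ 23.6 151.  166.2  24.3 145.1 161. ] 381.0 397.0
95 [ 23.6 150.6 165.9  24.3 147.8 163.6] 381.0 396.0
100 [ 23.6 150.3 165.6  24.3 150.4 166.3] 382.0 395.0
```

```bash
python3 - <<'E'
from mv import *
from h import *
C=Cmd.load();fs=arm.grab_frame("side");ft=arm.grab_frame("top")
P=np.array([415.6,149.6,79.8]);y=C.R.apply([0,1,0]);print(y)
for d in(-20,0,20):
  for z in (0,19,60):print(d,z,proj(fs,P+y*d+[0,0,z]),proj(ft,P+y*d+[0,0,z]))
crop(fs,310,220,80,60,"pics/s10.png",10);crop(ft,200,200,160,120,"pics/t10.png",5)
E
```

```text
[ 0.40217285 -0.91556376  0.        ]
-20 0 [[336.92909247 266.19348802]] [[264.13149111 278.34344091]]
-20 19 [[337.50152145 263.02895432]] [[263.70677013 278.77504392]]
-20 60 [[338.78622573 255.9086383 ]] [[262.73497687 279.76259808]]
0 0 [[338.28900498 259.1113279 ]] [[271.06379171 275.3417604 ]]
0 19 [[338.8731186  255.87648493]] [[270.76644375 275.7180087 ]]
0 60 [[340.18337008 248.60135438]] [[270.08611805 276.57886595]]
20 0 [[339.62579373 252.12637127]] [[277.98749467 272.34449678]]
20 19 [[340.22097258 248.82419181]] [[277.81718906 272.66556234]]
20 60 [[341.55535692 241.40106963]] [[277.42754914 273.40012967]]
```

View pics/s10.png

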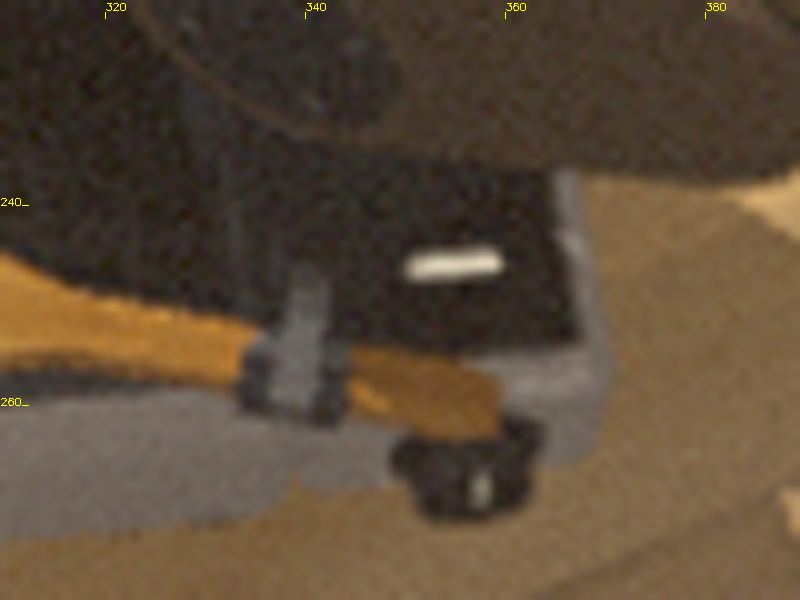

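View pics/t10.png

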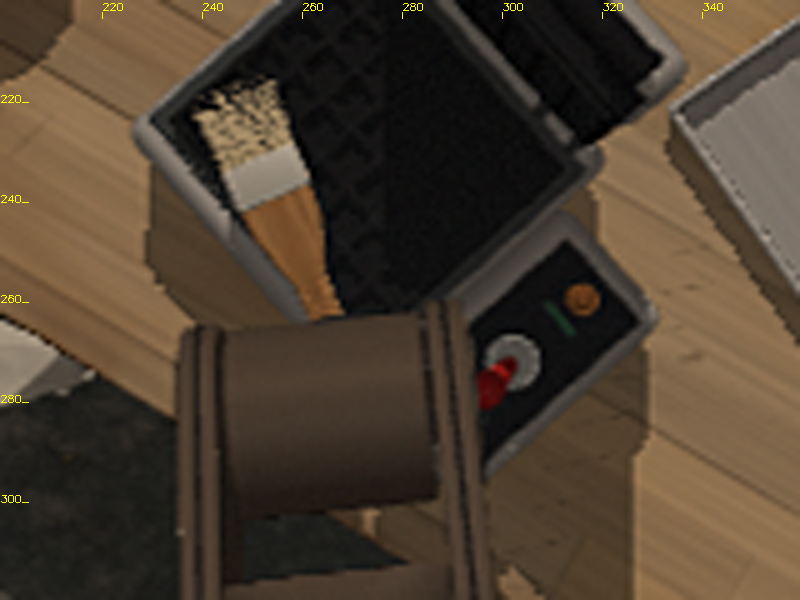

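Emit:
{"method": "play_rows", "body": {
  "steps": [
    [0.0, [0, 0, 0], [0, 0, 0]],
    [0.0, [0, 0, 0], [0, 0, 0]],
    [0.0, [0, 0, 0], [0, 0, 0]]
  ]
}}

```text
t: 7.12
tcp_pos: [415.7, 149.6, 79.8]
orientation: [0.0, 0.979, 0.205, 0.0]
force: [0.1, 0.0, 0.2]
finger_gap: -0.2
```

The fingers shut completely, yet they still show in front of the handle at (338,256). The pose and the picture disagree, so I'll raise and tilt the tool until both cameras see the fingertips, then compare them with the reported TCP.

Emit:
{"method": "play_rows", "body": {
  "steps": [
    [4.5, [0, 0, -4.0], [0, 0, 0]],
    [4.5, [0, 0, -10.0], [0, 0, 0]],
    [4.5, [0, 0, -15.0], [0, 0.15, 0]],
    [4.5, [0, 0, -15.0], [0, 0.3, 0]],
    [4.5, [0, 0, -15.0], [0, 0.45, 0]],
    [4.5, [0, 0, -15.0], [0, 0.6, 0]],
    [4.5, [0, 0, -15.0], [0, 0.6, 0]],
    [4.5, [0, 0, -15.0], [0, 0.6, 0]]
  ]
}}

```text
t: 8.12
tcp_pos: [416.3, 149.4, 231.1]
orientation: [-0.06, 0.935, 0.196, 0.289]
force: [-0.4, 0.9, 0.5]
finger_gap: 44.9
```

```bash
python3 - <<'E'
from mv import *
from h import *
C=Cmd.load();C.commit([0,0,-15.0],[0,.6,0]);print(C.p)
fs=arm.grab_frame("side");ft=arm.grab_frame("top");s=arm.read_state()
P=s["tcp_pos"];R=Rn.from_quat(np.roll(s["orientation"],-1));print(P,s["finger_gap"],s["joint_pos"])
L=[[0,0,0]]+[[0,a,-7] for a in(-22.5,22.5)]+[[0,0,-19],[0,0,-73]]
X=P+R.apply(L)
print(proj(fs,X),proj(ft,X))
import pickle;pickle.dump((fs,ft),open("f1.pkl","wb"))
crop(fs,280,130,160,120,"pics/s11.png",5,proj(fs,X));crop(ft,200,180,160,120,"pics/t11.png",5,proj(ft,X))
E
```

```text
[415.57239845 149.58266016 229.825     ]
[416.71091631 149.71533159 231.36453381] 44.90014331732974 [-0.04875622 -0.71408464  2.4559427   0.333379    0.87807834  0.9620852 ]
[[342.94256047 230.52752724]
 [343.25079878 238.30766493]
 [346.47138297 221.13499522]
 [348.23974519 228.10428493]
 [364.01380566 220.87468033]] [[268.29957537 278.28728435]
 [259.68834209 284.05029368]
 [278.01490455 276.10139827]
 [269.83663635 283.1900225 ]
 [274.54441777 298.20977064]]
```

View pics/s11.png

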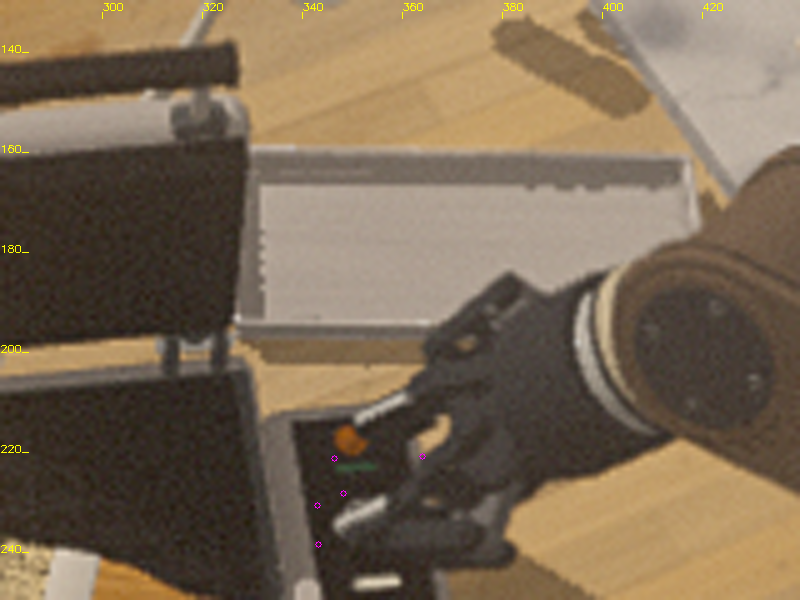

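View pics/t11.png

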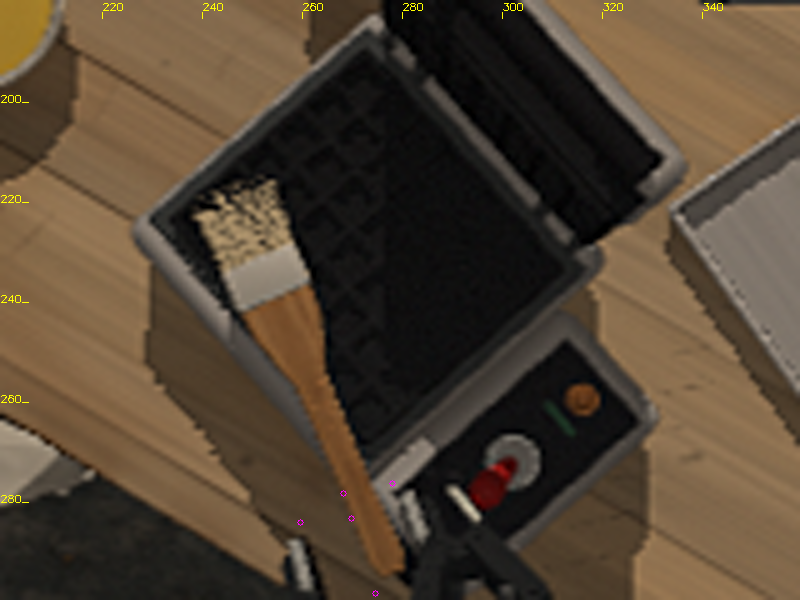

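```bash
python3 - <<'E'
from h import *
import pickle
fs,ft=pickle.load(open("f1.pkl","rb"))
s=arm.read_state();P=s["tcp_pos"];R=Rn.from_quat(np.roll(s["orientation"],-1))
for a,b in [((347,235),(260,288)),((351,213.5),(280,280))]:
    X,e=tri(fs,a,ft,b);print(X,e,"tool:",R.inv().apply(X-P))
crop(fs,330,190,80,60,"pics/s12.png",10);crop(ft,240,260,80,60,"pics/t12.png",10)
E
```

```text
[397.2103897  166.64964898 257.36055869] 0.5661584310270555 tool: [  5.5829046  -23.33567661 -27.69679271]
[416.15857228 122.63857726 270.96688488] 1.1933681788305415 tool: [ 12.94714243  24.587567   -39.11042024]
```

View pics/s12.png

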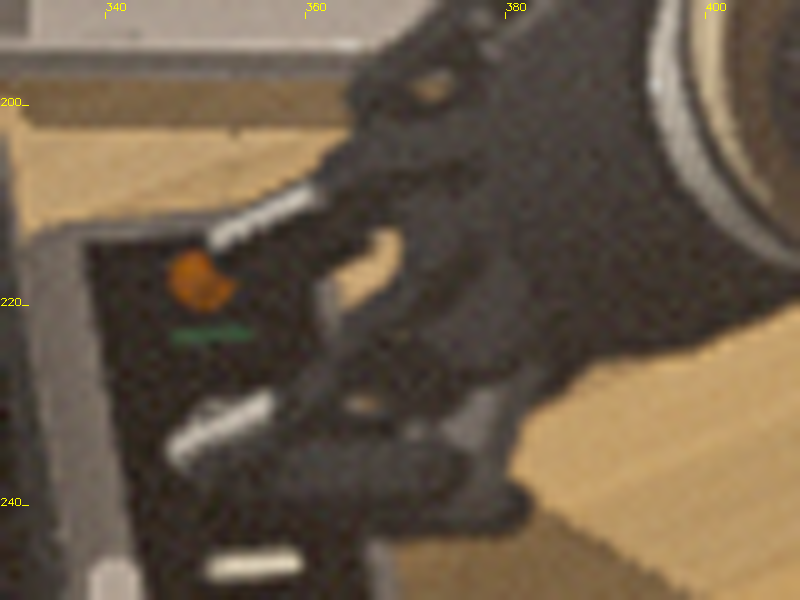

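View pics/t12.png

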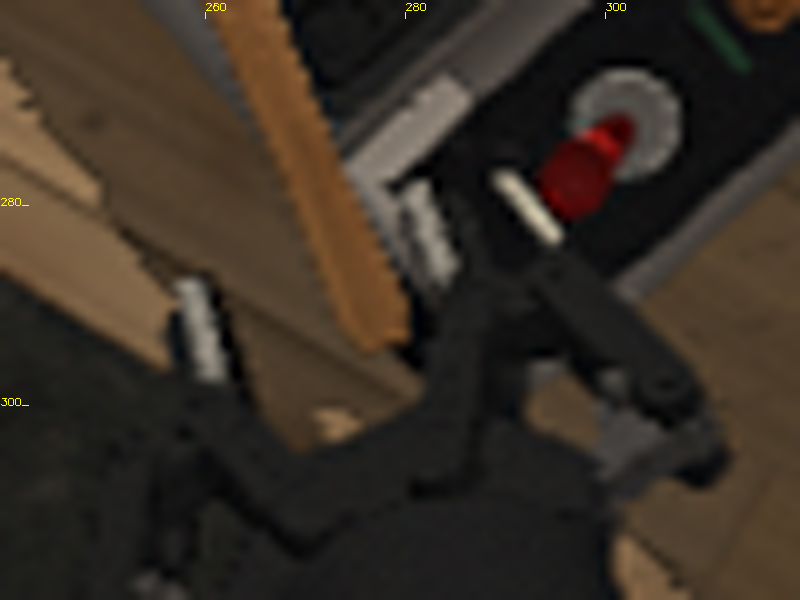

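```bash
python3 - <<'E'
from h import *
import pickle
fs,ft=pickle.load(open("f1.pkl","rb"))
s=arm.read_state();P=s["tcp_pos"];R=Rn.from_quat(np.roll(s["orientation"],-1))
A=[]
for a,b in [((347,235),(258.3,288)),((355.5,230),(261,298)),((350.5,213.2),(281.2,278)),((360,208.5),(284.3,286.5))]:
    X,e=tri(fs,a,ft,b);A.append(X);print(np.round(X,1),round(e,1),"tool:",np.round(R.inv().apply(X-P),1))
m=np.mean(A,0);print("mid",m,R.inv().apply(m-P))
# epipolar check along ray: candidate expected tip points
E
```

```text
[396.8 169.6 262.6] 1.1 tool: [  9.2 -26.2 -31.5]
[380.5 162.4 292.2] 3.1 tool: [ 11.2 -26.2 -66.1]
[419.5 119.8 265.1] 0.3 tool: [ 11.2  28.5 -33.2]
[403.  112.5 292.1] 1.2 tool: [ 11.6  28.6 -65.7]
mid [399.95538044 141.09682975 278.01737972] [ 10.82728296   1.17289007 -49.12136867]
```

The triangulated pads sit about 26 mm higher in the world than the reported TCP implies: centre at z ≈ 278 against an expected 252. xy is within about 4 mm. That explains both misses, since the tips were above the handle. I'll go back down in force-checked steps with a 26 mm lower target.

```bash
python3 - <<'E'
from mv import *
C=Cmd.load()
for z in(120,78,71,65): print(C.rel((417,151,z),yaw=23.6))
E
```

```text
([-6.05, -0.07, 9.17], [-0.001, -0.6, 0.002])
([-8.42, -0.07, 12.64], [-0.001, -0.6, 0.002])
([-8.81, -0.07, 13.21], [-0.001, -0.6, 0.002])
([-9.15, -0.07, 13.71], [-0.001, -0.6, 0.002])
```

Emit:
{"method": "play_rows", "body": {
  "steps": [
    [4.5, [0, 0, 0], [0, -0.15, 0]],
    [4.5, [0, 0, 0], [0, -0.3, 0]],
    [4.5, [0, 0, 0], [0, -0.45, 0]],
    [4.5, [0, 0, 0], [0, -0.6, 0]],
    [4.5, [-3.0, -0.1, 4.6], [0, -0.6, 0]],
    [4.5, [-6.05, -0.1, 9.17], [0, -0.6, 0]],
    [4.5, [-7.5, -0.1, 11.3], [0, -0.6, 0]],
    [4.5, [-8.2, -0.1, 12.3], [0, -0.6, 0]],
    [4.5, [-8.42, -0.1, 12.64], [0, -0.6, 0]],
    [4.5, [-8.6, -0.1, 12.9], [0, -0.6, 0]],
    [4.5, [-8.81, -0.1, 13.21], [0, -0.6, 0]],
    [4.5, [-8.81, -0.1, 13.21], [0, -0.6, 0]]
  ]
}}

```text
t: 9.72
tcp_pos: [417.2, 151.3, 71.5]
orientation: [0.0, 0.979, 0.205, 0.0]
force: [0.1, -0.3, -0.5]
finger_gap: 45.1
```

Emit:
{"method": "play_rows", "body": {
  "steps": [
    [4.5, [0, 0, 0.4], [0, 0, 0]],
    [4.5, [0, 0, 0.7], [0, 0, 0]],
    [4.5, [0, 0, 0.7], [0, 0, 0]],
    [0.5, [0, 0, 0.7], [0, 0, 0]],
    [0.5, [0, 0, 0.7], [0, 0, 0]],
    [0.5, [0, 0, 0.7], [0, 0, 0]],
    [0.5, [0, 0, 0.7], [0, 0, 0]],
    [0.5, [0, 0, 0.7], [0, 0, 0]]
  ]
}}

```text
t: 10.72
tcp_pos: [417.1, 151.2, 64.2]
orientation: [0.0, 0.979, 0.205, 0.0]
force: [-0.8, -0.1, 2.4]
finger_gap: 16.3
```

```bash
python3 - <<'E'
from mv import *
from h import *
C=Cmd.load();C.commit([-8.81,-.1,13.21],[0,-.6,0]);C.commit([0,0,.7]);print(C.p,C.R.as_matrix()[:,0])
fs=arm.grab_frame("side");s=arm.read_state();print(s["finger_gap"],s["force"])
crop(fs,290,210,100,75,"pics/s13.png",8)
E
```

```text
[416.88892469 151.25318403  64.05316336] [9.15563759e-01 4.02172852e-01 2.85147580e-18]
16.21370733921185 [-0.93486511 -0.84707326  2.09297511]
```

View pics/s13.png

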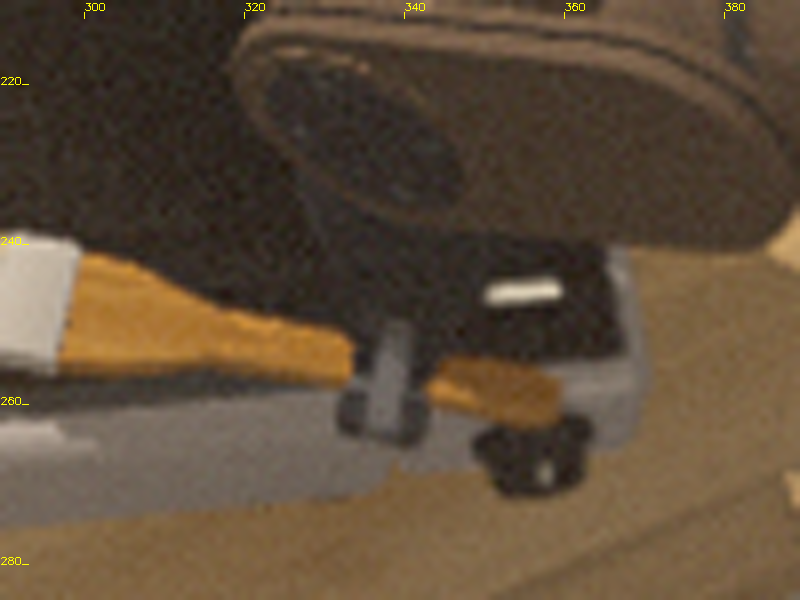

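Gap 16 mm: it has something, but perhaps only the rounded upper edge of the 19 mm handle. I'll reopen, go 4 mm deeper and grip again.

Emit:
{"method": "play_rows", "body": {
  "steps": [
    [4.0, [0, 0, 0], [0, 0, 0]],
    [4.0, [0, 0, 0], [0, 0, 0]],
    [4.0, [0, 0, 0.2], [0, 0, 0]],
    [4.0, [0, 0, 0.4], [0, 0, 0]],
    [4.0, [0, 0, 0.4], [0, 0, 0]],
    [0.5, [0, 0, 0.4], [0, 0, 0]],
    [0.5, [0, 0, 0.4], [0, 0, 0]],
    [0.5, [0, 0, 0.4], [0, 0, 0]],
    [0.5, [0, 0, 0.4], [0, 0, 0]],
    [0.5, [0, 0, 0.4], [0, 0, 0]]
  ]
}}

```text
t: 12.02
tcp_pos: [417.0, 151.2, 60.2]
orientation: [0.0, 0.979, 0.205, 0.0]
force: [-1.4, -0.4, 2.2]
finger_gap: 16.6
```

Gap 16.6 mm again, so that is simply how the handle measures here. Lift.

Emit:
{"method": "play_rows", "body": {
  "steps": [
    [0.5, [0, 0, -0.5], [0, 0, 0]],
    [0.5, [0, 0, -2.0], [0, 0, 0]],
    [0.5, [0, 0, -5.0], [0, 0, 0]],
    [0.5, [0, 0, -9.0], [0, 0, 0]],
    [0.5, [0, 0, -13.0], [0, 0, 0]],
    [0.5, [0, 0, -13.0], [0, 0, 0]]
  ]
}}

```text
t: 12.78
tcp_pos: [419.7, 151.6, 195.2]
orientation: [0.0, 0.979, 0.205, 0.005]
force: [-0.6, -0.9, -0.8]
finger_gap: 16.3
```

```bash
python3 - <<'E'
from mv import *
from h import *
C=Cmd.load();C.commit([0,0,.4]);C.commit([0,0,-13]);print(C.p)
fs=arm.grab_frame("side");ft=arm.grab_frame("top");s=arm.read_state();print(s["finger_gap"],s["force"])
crop(fs,240,130,200,150,"pics/s14.png",4);crop(ft,200,170,200,150,"pics/t14.png",4)
for p in[(430,40,190),(438.5,-186.5,150),(438.5,-186.5,60)]:print(C.rel(p,yaw=34.9))
E
```

```text
[416.88892469 151.25318403 190.05316336]
16.45162250538516 [-0.67824353  0.41974959 -1.2494724 ]
([-3.27, 10.71, 0.01], [-0.0, -0.0, -0.195])
([-11.6, 31.79, 4.01], [-0.0, -0.0, -0.195])
([-11.6, 31.79, 13.01], [-0.0, -0.0, -0.195])
```

View pics/s14.png

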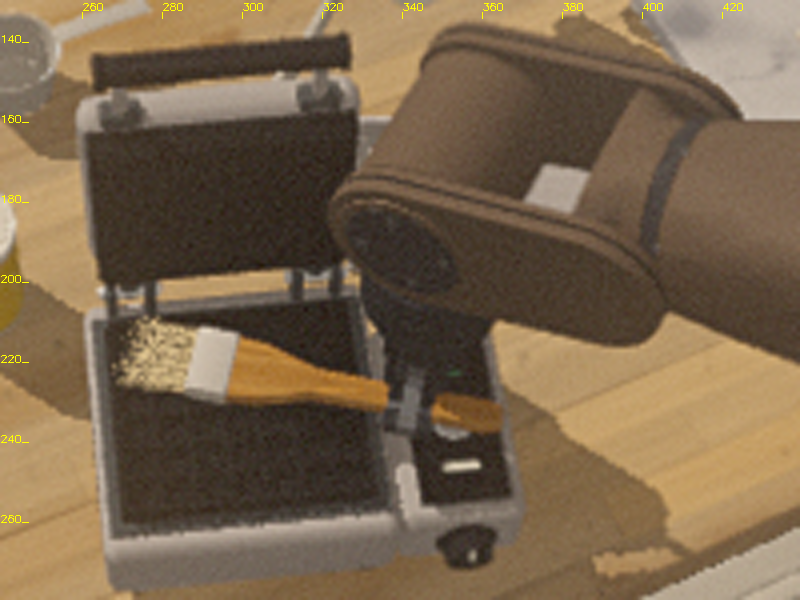

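View pics/t14.png

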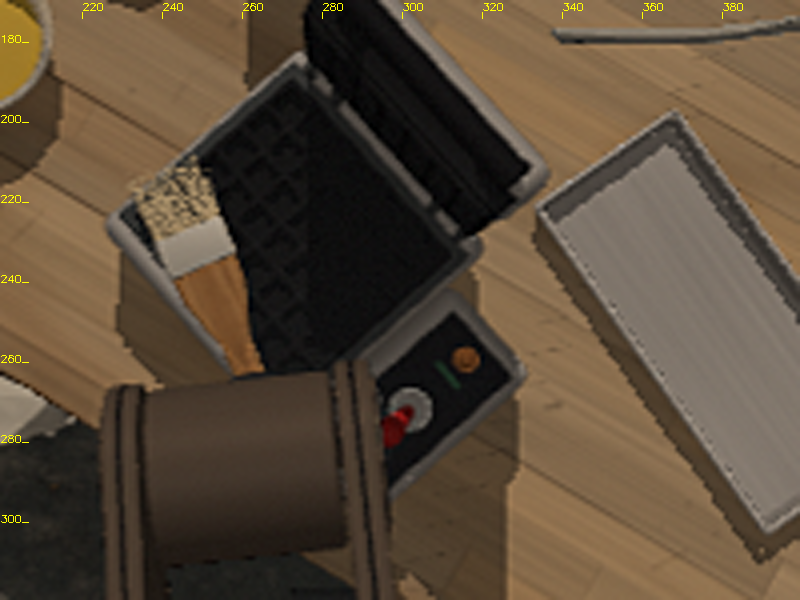

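The brush is held: its head shows at (275,220) in the side view, clear of the plate. The upright lid (top about z 325) stands in the way of a straight sweep to the tray, so I'll lift over it first.

```bash
python3 - <<'E'
from mv import *
C=Cmd.load()
print(C.rel((480,150,355)))
E
```

```text
([5.73, 2.65, -16.49], [0.0, 0.0, 0.0])
```

Emit:
{"method": "play_rows", "body": {
  "steps": [
    [0.5, [0.7, 0.3, -4.0], [0, 0, 0]],
    [0.5, [2.2, 1.0, -8.0], [0, 0, 0]],
    [0.5, [3.9, 1.8, -12.0], [0, 0, 0]],
    [0.5, [5.7, 2.7, -16.5], [0, 0, 0]],
    [0.5, [5.7, 2.7, -16.5], [0, 0, 0]],
    [0.5, [5.7, 2.7, -16.5], [0, 0, 0]]
  ]
}}

```text
t: 13.62
tcp_pos: [479.1, 149.4, 352.6]
orientation: [-0.0, 0.979, 0.205, -0.002]
force: [0.1, 0.5, -0.8]
finger_gap: 16.4
```

```bash
python3 - <<'E'
from mv import *
from h import *
C=Cmd.load();C.commit([5.7,2.7,-16.5]);print(C.p)
s=arm.read_state();print(s["finger_gap"],s["tcp_pos"],s["joint_pos"])
fs=arm.grab_frame("side");ft=arm.grab_frame("top")
crop(fs,200,60,250,187,"pics/s15.png",3)
crop(ft,180,130,250,187,"pics/t15.png",3)
for p in[(490,-20,355),(480,-186.5,355),(438.5,-186.5,200)]:print(C.rel(p,yaw=34.9))
E
```

```text
[479.93472596 149.4568151  355.05316336]
16.40140447663585 [479.09597486 149.36477955 352.59738957] [ 9.97524432e-02 -1.76783649e-01  1.79900527e+00  3.83516228e-05
  1.52370733e+00  1.25675235e+00]
([-5.89, 15.92, 0.01], [-0.0, -0.0, -0.195])
([-13.51, 30.76, 0.01], [-0.0, -0.0, -0.195])
([-17.3, 29.09, 15.51], [-0.0, -0.0, -0.195])
```

View pics/s15.png

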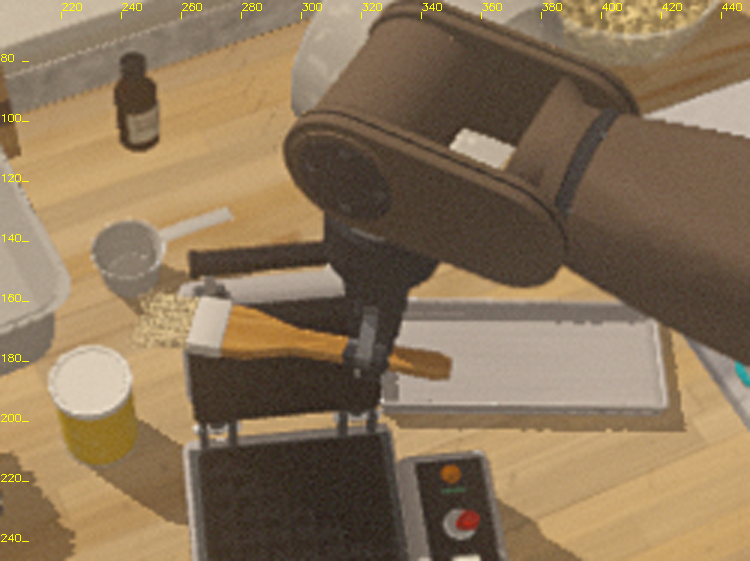

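View pics/t15.png

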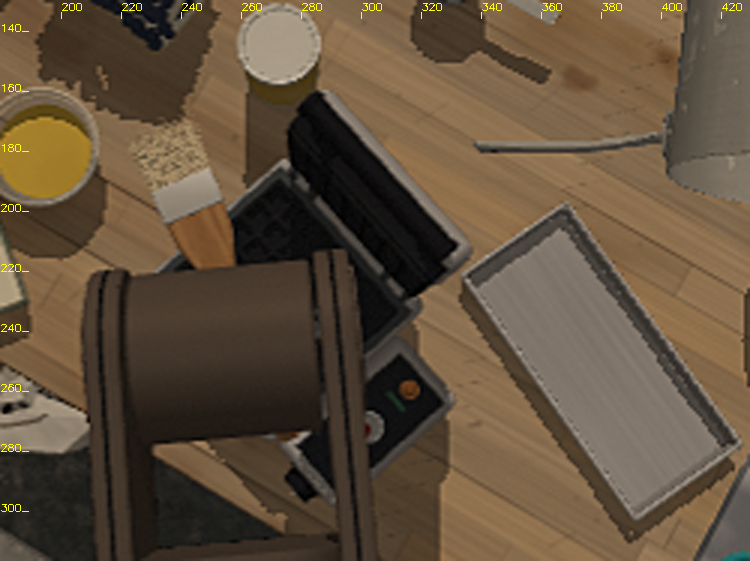

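```bash
python3 - <<'E'
from h import *
fs=arm.grab_frame("side");ft=arm.grab_frame("top")
print(tri(fs,(268.5,168),ft,(242.5,195)))
E
```

```text
(array([585.09391701, 194.75302401, 388.28550682]), np.float64(2.258514814102155))
```

Emit:
{"method": "play_rows", "body": {
  "steps": [
    [0.5, [-1.5, 4.0, 0], [0, 0, -0.05]],
    [0.5, [-3.0, 8.0, 0], [0, 0, -0.1]],
    [0.5, [-4.5, 12.0, 0], [0, 0, -0.15]],
    [0.5, [-5.9, 16.0, 0], [0, 0, -0.195]],
    [0.5, [-8.0, 20.0, 0], [0, 0, -0.195]],
    [0.5, [-10.0, 24.0, 0], [0, 0, -0.195]],
    [0.5, [-12.0, 28.0, 0], [0, 0, -0.195]],
    [0.5, [-13.5, 30.8, 0], [0, 0, -0.195]],
    [0.5, [-15.4, 30.0, 5.0], [0, 0, -0.195]],
    [0.5, [-17.3, 29.1, 10.0], [0, 0, -0.195]],
    [0.5, [-17.3, 29.1, 15.5], [0, 0, -0.195]],
    [0.5, [-17.3, 29.1, 20.5], [0, 0, -0.195]],
    [0.5, [-17.3, 29.1, 20.5], [0, 0, -0.195]],
    [0.5, [-17.3, 29.1, 20.5], [0, 0, -0.195]]
  ]
}}

```text
t: 15.58
tcp_pos: [439.5, -187.1, 151.8]
orientation: [0.001, 0.954, 0.3, 0.001]
force: [-0.3, -0.8, -0.4]
finger_gap: 16.4
```

```bash
python3 - <<'E'
from mv import *
from h import *
C=Cmd.load();C.commit([-17.3,29.1,20.5],[0,0,-.195]);print(C.p,C.R.as_matrix()[:,0])
s=arm.read_state();print(s["finger_gap"],s["tcp_pos"],s["joint_pos"])
fs=arm.grab_frame("side");ft=arm.grab_frame("top")
crop(fs,300,120,200,150,"pics/s16.png",4)
crop(ft,300,170,200,150,"pics/t16.png",4)
E
```

```text
[ 438.57449558 -186.54814222  150.05316336] [8.20284052e-01 5.71956356e-01 5.42910911e-18]
16.392464831122766 [ 439.48068672 -187.11530152  151.8126374 ] [-6.15351266e-01 -1.05501207e-01  2.10208505e+00 -1.87786712e-05
  1.14262071e+00  3.46566670e-01]
```

View pics/s16.png

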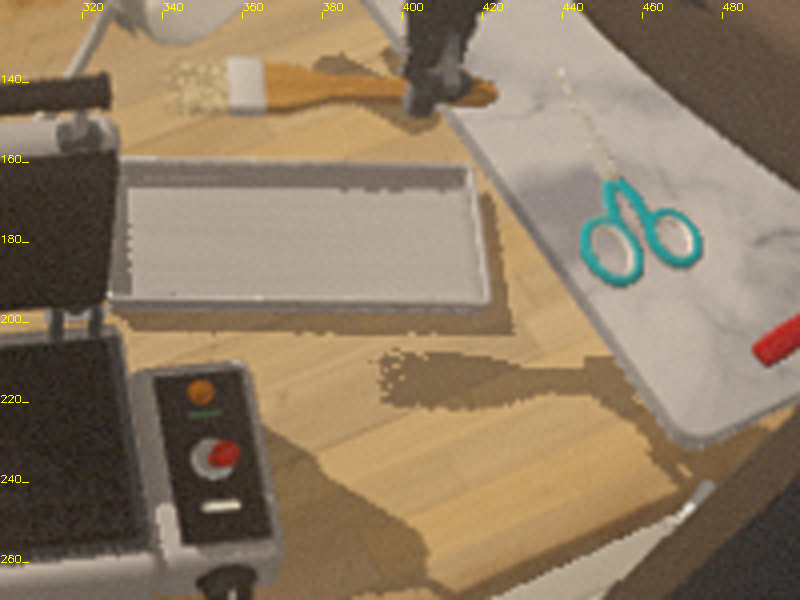

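View pics/t16.png

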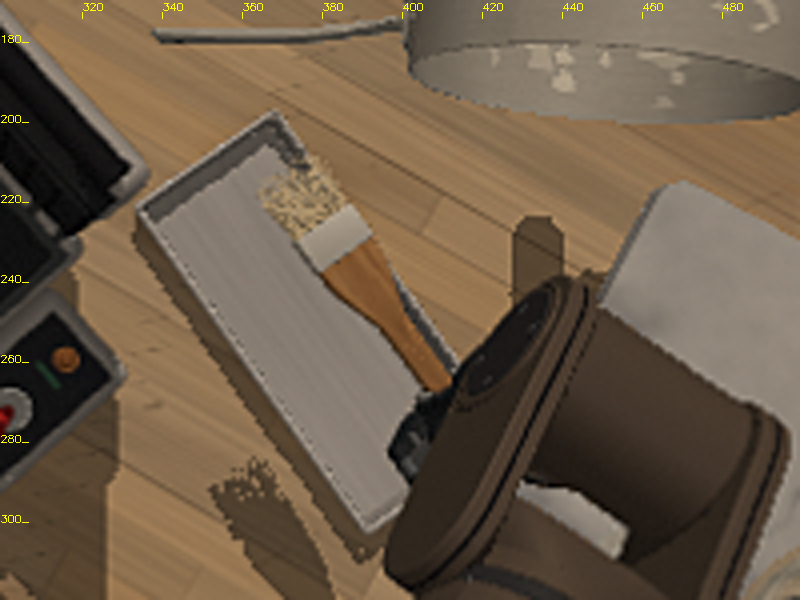

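```bash
python3 - <<'E'
from h import *
fs=arm.grab_frame("side");ft=arm.grab_frame("top")
c=np.array([489.5,-151,0]);u=np.array([-.82,-.572,0]);n=np.array([.572,-.82,0])
for k,a,b in[("ferr",(361.5,141),(381.5,229)),("bris",(341.5,142),(371,213)),("handle",(395,143),(401,261))]:
    X,e=tri(fs,a,ft,b);print(k,X.round(),round(e,1),"along",(X-c)@u,"across",(X-c)@n)
E
```

```text
ferr [ 532. -118.  196.] 4.2 along -53.29745296448829 across -2.9420668857358137
bris [574. -95. 183.] 2.4 along -101.26959201778277 across 2.5544044293227057
handle [ 456. -161.  200.] 5.2 along 33.324824161992794 across -10.651788679193496
```

Emit:
{"method": "play_rows", "body": {
  "steps": [
    [0.5, [0.5, 0, 4.0], [0, 0, 0]],
    [0.5, [0.5, 0, 8.0], [0, 0, 0]],
    [0.5, [0.5, 0, 12.0], [0, 0, 0]],
    [0.5, [0.5, 0, 14.5], [0, 0, 0]],
    [0.5, [0.5, 0, 16.0], [0, 0, 0]],
    [0.5, [0.5, 0, 16.6], [0, 0, 0]],
    [0.5, [0.5, 0, 16.6], [0, 0, 0]]
  ]
}}

```text
t: 16.65
tcp_pos: [443.4, -184.1, -15.3]
orientation: [0.0, 0.954, 0.3, 0.0]
force: [0.8, 0.3, -0.8]
finger_gap: 16.4
```

```bash
python3 - <<'E'
from mv import *
from h import *
C=Cmd.load();C.commit([0.5,0,16.6]);print(C.p)
s=arm.read_state();print(s["finger_gap"],s["tcp_pos"],s["force"])
fs=arm.grab_frame("side");ft=arm.grab_frame("top")
crop(fs,310,130,160,120,"pics/s17.png",5)
crop(ft,300,170,160,140,"pics/t17.png",4)
E
```

```text
[ 442.67591584 -183.68836044  -15.94683664]
16.351709981678198 [ 443.36158772 -184.11360693  -15.26768139] [ 0.79226042  0.32487724 -0.83712337]
```

View pics/s17.png

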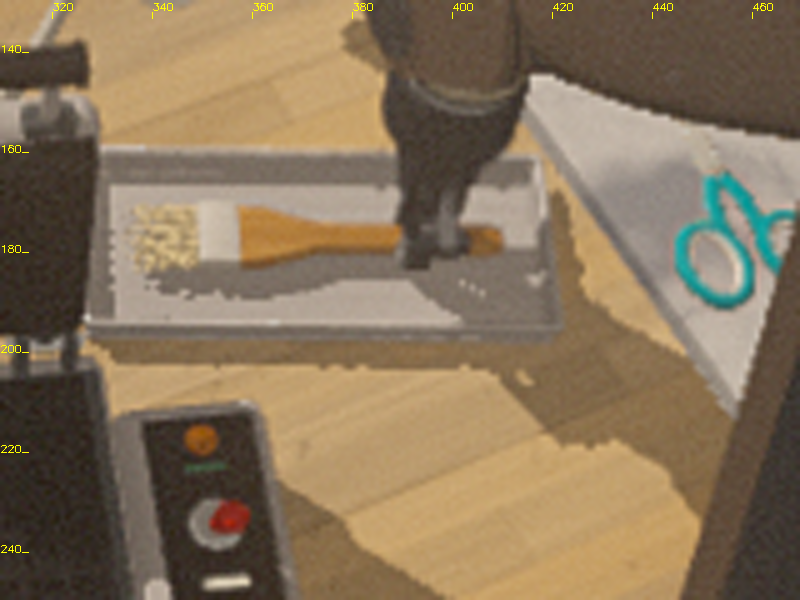

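View pics/t17.png

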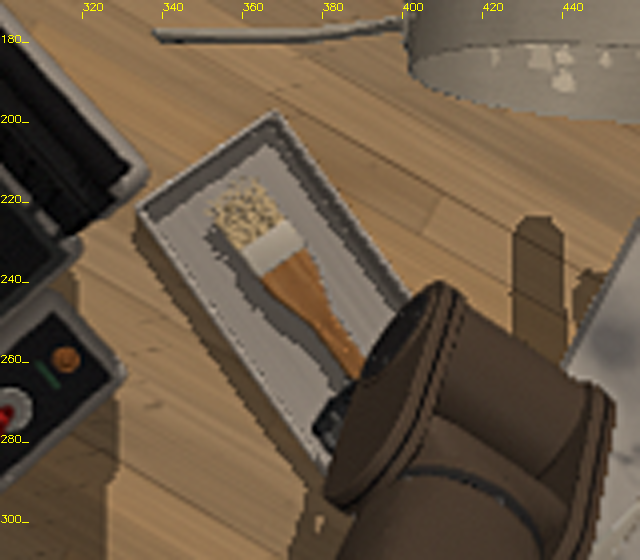

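It is over the tray and clear of all the rims. I'll lower in small steps and watch the force.

Emit:
{"method": "play_rows", "body": {
  "steps": [
    [0.5, [0, 0, 0.2], [0, 0, 0]],
    [0.5, [0, 0, 0.5], [0, 0, 0]],
    [0.5, [0, 0, 0.5], [0, 0, 0]]
  ]
}}

```text
t: 17.12
tcp_pos: [443.2, -184.1, -20.0]
orientation: [0.0, 0.954, 0.3, 0.0]
force: [-1.2, 0.7, 5.3]
finger_gap: 16.7
```

Emit:
{"method": "play_rows", "body": {
  "steps": [
    [0.5, [0, 0, 0.2], [0, 0, 0]],
    [0.5, [0, 0, 0.3], [0, 0, 0]],
    [0.5, [0, 0, 0.3], [0, 0, 0]]
  ]
}}

```text
t: 17.5
tcp_pos: [443.2, -184.1, -20.2]
orientation: [-0.001, 0.954, 0.3, -0.001]
force: [-9.3, 5.5, 26.8]
finger_gap: 16.5
```

Contact: 27 N at TCP -20, so the floor (z = 4) confirms an offset of about 24 mm. I'll ease off a little, open and rise.

Emit:
{"method": "play_rows", "body": {
  "steps": [
    [0.5, [0, 0, -0.3], [0, 0, 0]],
    [2.5, [0, 0, -0.3], [0, 0, 0]],
    [4.0, [0, 0, -0.3], [0, 0, 0]],
    [4.0, [0, 0, -0.3], [0, 0, 0]],
    [4.0, [0, 0, -1.0], [0, 0, 0]],
    [4.0, [0, 0, -4.0], [0, 0, 0]],
    [4.0, [0, 0, -9.0], [0, 0, 0]],
    [4.0, [0, 0, -15.0], [0, 0, 0]],
    [4.0, [0, 0, -20.0], [0, 0, 0]],
    [4.0, [0, 0, -20.0], [0, 0, 0]],
    [4.0, [0, 0, -20.0], [0, 0, 0]]
  ]
}}

```text
t: 18.88
tcp_pos: [442.2, -183.4, 175.5]
orientation: [-0.0, 0.954, 0.3, -0.0]
force: [-0.4, 0.2, 0.5]
finger_gap: 40.4
```

```bash
python3 - <<'E'
from mv import *
from h import *
import pickle
C=Cmd.load();C.commit([0,0,.8]);C.commit([0,0,-20]);print(C.p)
s=arm.read_state();print(s["finger_gap"],s["tcp_pos"],s["force"])
fs=arm.grab_frame("side");ft=arm.grab_frame("top");pickle.dump((fs,ft),open("f2.pkl","wb"))
crop(fs,240,120,200,150,"pics/s18.png",4)
crop(ft,220,170,200,150,"pics/t18.png",4)
E
```

```text
[ 442.67591584 -183.68836044  176.05316336]
40.41215776881558 [ 442.22639447 -183.37141947  175.51485273] [-0.448475    0.24912982  0.52402961]
```

View pics/s18.png

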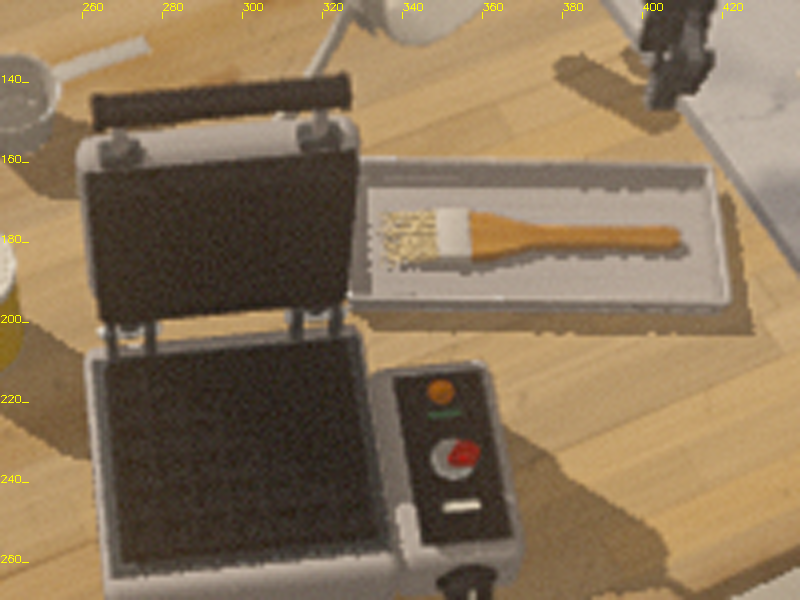

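View pics/t18.png

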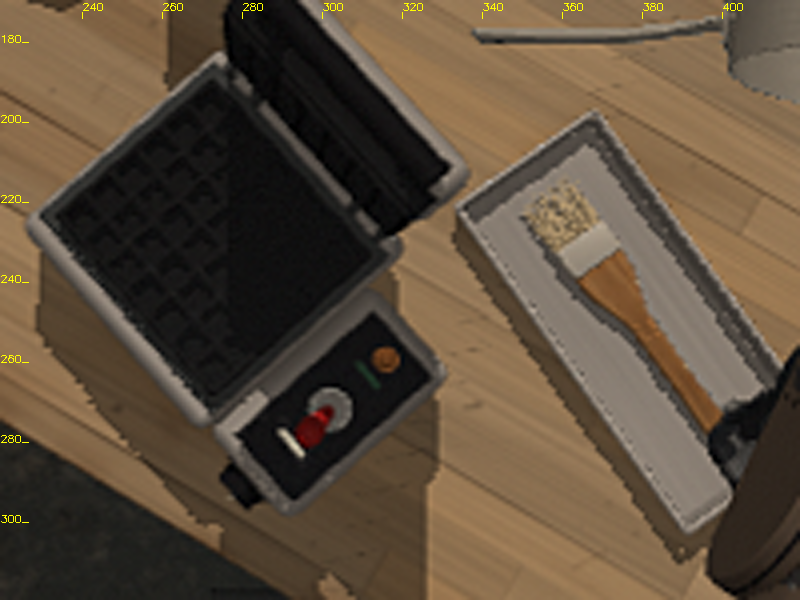

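The brush lies flat inside the tray, at side (333–411, 171–187). The plate is now clear, so I'll refit the iron's pose.

```bash
python3 - <<'E'
from fit import *
fs,ft=pickle.load(open("f2.pkl","rb"))
Tq=np.array([(231,223),(274,186),(315.5,232),(273.5,271)]);Sq=np.array([(270,264),(265.5,209),(330,203.5),(335,258)])
for f,Q in((ft,Tq),(fs,Sq)):
    X=np.array([onz(f,u,88) for u in Q]);print(X.round(),X.mean(0).round(1),[np.linalg.norm(X[i]-X[i-1]).round(1) for i in range(4)])
    d=X[1]-X[0]+X[2]-X[3];e=X[0]-X[3]+X[1]-X[2];print("yawx",np.arctan2(d[1],d[0]),"yawy",np.arctan2(e[1],e[0])-np.pi/2)
for a,b in zip(Sq,Tq):
    X,e=tri(fs,a,ft,b);print(X.round(),round(e,1))
# bar ends side only w/ q
for (a,b) in [((263.5,148),(327,142.5))]:
  for p in [(543,146,-.85)]:
    for q in(1.5,1.55,1.6,1.65,1.7):
      B=lambda y:W(p,[(88-220*np.cos(q)+12*np.sin(q),y,94+220*np.sin(q)+12*np.cos(q))])
      print(q,proj(fs,B(75)).round(1),proj(fs,B(-75)).round(1))
E
```

```text
[[553. 258.  88.]
 [655. 144.  88.]
 [531.  32.  88.]
 [427. 143.  88.]] [541.7 144.5  88. ] [np.float64(170.9), np.float64(152.7), np.float64(166.7), np.float64(151.8)]
yawx -0.8316572278795785 yawy -0.8317670862681568
[[545. 264.  88.]
 [650. 144.  88.]
 [522.  30.  88.]
 [422. 155.  88.]] [534.7 148.4  88. ] [np.float64(163.5), np.float64(159.9), np.float64(171.9), np.float64(159.8)]
yawx -0.8746028505388689 yawy -0.8446642313105329
[552. 260.  72.] 5.6
[653. 143.  85.] 4.0
[527.  30.  84.] 9.5
[427. 144.  63.] 1.3
1.5 [[262.6 153.9]] [[327.7 148.9]]
1.55 [[262.3 150.1]] [[327.1 145.1]]
1.6 [[262.  146.5]] [[326.4 141.6]]
1.65 [[261.7 143. ]] [[325.8 138.2]]
1.7 [[261.5 139.8]] [[325.2 135. ]]
```

```bash
python3 - <<'E'
from mv import *
C=Cmd.load()
for p in[(470,-150,360),(609,70,360),(609,70,320)]:print(C.rel(p,yaw=41.6))
E
```

```text
([4.17, -1.2, -18.39], [-0.0, -0.0, -0.117])
([28.15, -11.3, -18.39], [-0.0, -0.0, -0.117])
([28.15, -11.3, -14.39], [-0.0, -0.0, -0.117])
```

Emit:
{"method": "play_rows", "body": {
  "steps": [
    [6.0, [1.0, -0.3, -5.0], [0, 0, -0.03]],
    [6.0, [2.0, -0.6, -10.0], [0, 0, -0.06]],
    [6.0, [3.0, -0.9, -15.0], [0, 0, -0.117]],
    [6.0, [4.2, -1.2, -18.4], [0, 0, -0.117]],
    [6.0, [4.2, -1.2, -18.4], [0, 0, -0.117]],
    [6.0, [10.0, -3.7, -18.4], [0, 0, -0.117]],
    [6.0, [15.0, -6.0, -18.4], [0, 0, -0.117]],
    [6.0, [20.0, -8.0, -18.4], [0, 0, -0.117]],
    [6.0, [25.0, -10.0, -18.4], [0, 0, -0.117]],
    [6.0, [28.1, -11.3, -18.4], [0, 0, -0.117]],
    [6.0, [28.1, -11.3, -16.4], [0, 0, -0.117]],
    [6.0, [28.1, -11.3, -14.4], [0, 0, -0.117]],
    [6.0, [28.1, -11.3, -14.4], [0, 0, -0.117]]
  ]
}}

```text
t: 20.6
tcp_pos: [606.5, 68.6, 315.3]
orientation: [-0.001, 0.935, 0.354, -0.004]
force: [0.1, 0.0, -0.5]
finger_gap: 59.7
```

```bash
python3 - <<'E'
from mv import *
from h import *
import pickle
C=Cmd.load();C.commit([28.1,-11.3,-14.4],[0,0,-.117]);print(C.p)
s=arm.read_state();print(s["finger_gap"],s["tcp_pos"],s["force"])
fs=arm.grab_frame("side");ft=arm.grab_frame("top");pickle.dump((fs,ft),open("f3.pkl","wb"))
crop(fs,240,60,160,120,"pics/s19.png",5)
crop(ft,220,130,160,120,"pics/t19.png",5)
E
```

```text
[608.54466625  69.72347362 320.05316336]
59.72660172885017 [606.51111243  68.61504905 315.2675638 ] [ 0.0629394   0.02032919 -0.49294008]
```

View pics/s19.png

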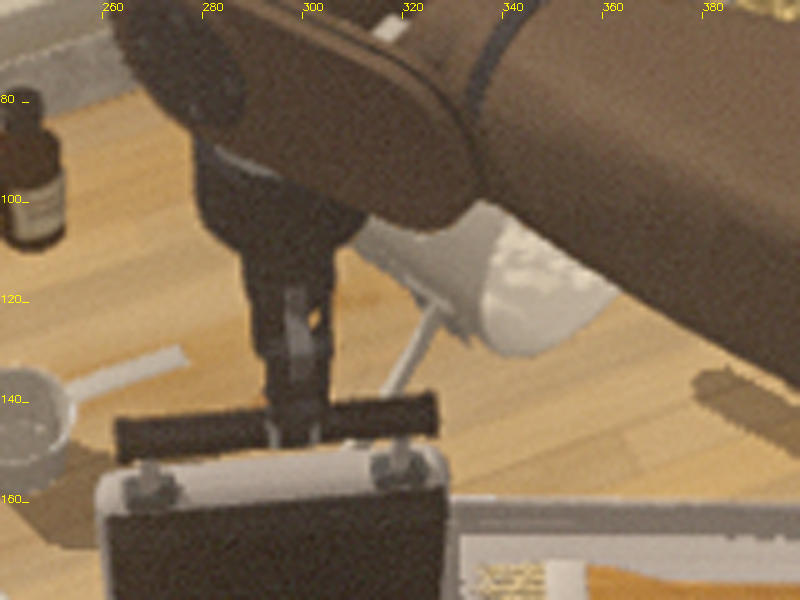

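View pics/t19.png

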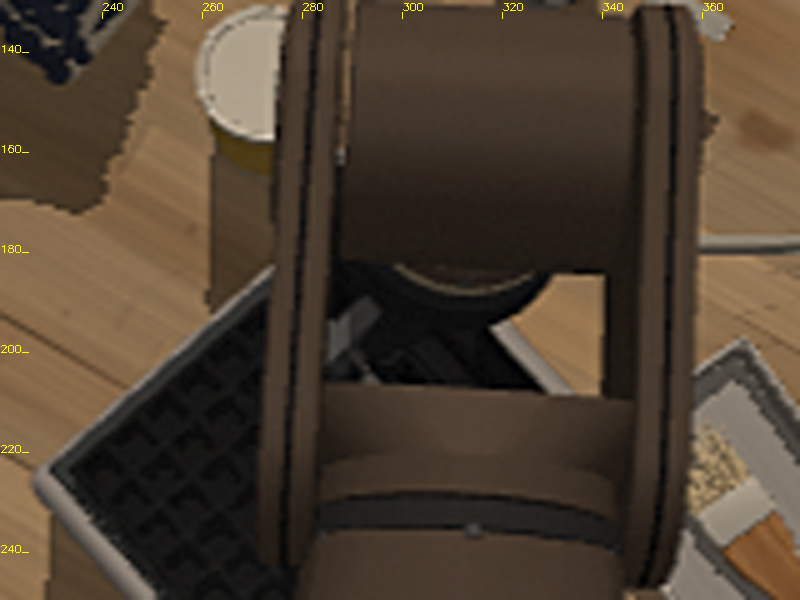

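```bash
cat > chk.py <<'E'
from mv import *
from h import *
s=arm.read_state();P=s["tcp_pos"];C=Cmd.load();y=C.R.apply([0,1,0]);print(P,s["force"],s["finger_gap"])
fs=arm.grab_frame("side");ft=arm.grab_frame("top")
p=np.array([541,146,-.845])
E
python3 - <<'E'
from chk import *
print(y)
for nm,d,z in[("frontpad",-30,34),("rearpad",30,34),("frontpad0",-30,9),("rearpad0",30,9)]:
    X=P+y*d+[0,0,z];print(nm,X.round(),proj(fs,X).round(1),proj(ft,X).round(1))
B=[[608.7,69.7,314]];print(proj(fs,B),proj(ft,B))
crop(fs,270,110,60,45,"pics/s20.png",13);crop(ft,270,170,60,45,"pics/t20.png",13)
E
```

```text
[608.05565235  68.66276193 319.32551974] [ 1.00115367 -0.1585672   0.8198485 ] 59.9138675545753
[ 6.63800486e-01 -7.47909697e-01 -1.20506825e-17]
frontpad [588.  91. 353.] [[296.9 145.5]] [[295.6 195.9]]
rearpad [628.  46. 353.] [[294.2 124.7]] [[317.8 176.6]]
frontpad0 [588.  91. 328.] [[296.9 152.2]] [[295.3 197.7]]
rearpad0 [628.  46. 328.] [[294.2 131.6]] [[316.9 179. ]]
[[294.98001183 145.770312  ]] [[305.31727617 189.16373494]]
```

View pics/s20.png

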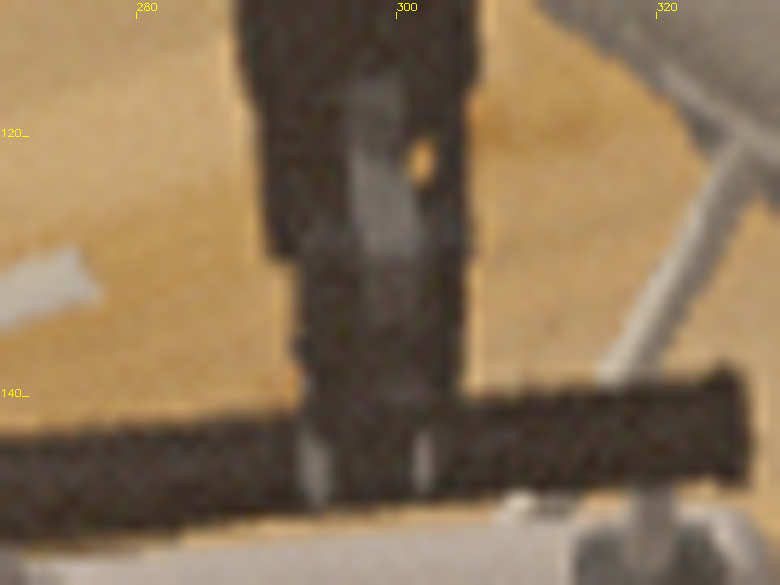

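View pics/t20.png

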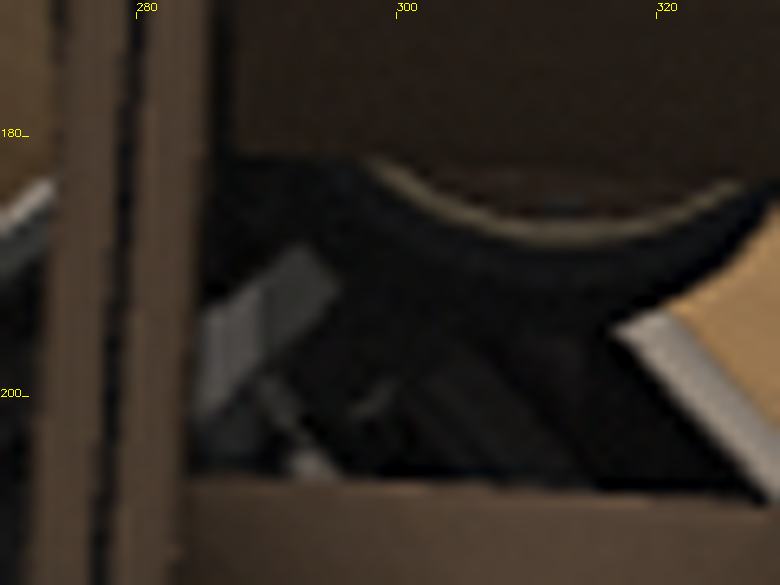

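The front fingertip shows at (298,147), which matches the 25 mm offset. I'll descend about 50 mm around the bar and close gently.

Emit:
{"method": "play_rows", "body": {
  "steps": [
    [6.0, [0, 0, 2.0], [0, 0, 0]],
    [6.0, [0, 0, 4.0], [0, 0, 0]],
    [6.0, [0, 0, 5.0], [0, 0, 0]],
    [6.0, [0, 0, 5.0], [0, 0, 0]]
  ]
}}

```text
t: 21.3
tcp_pos: [607.8, 69.8, 268.0]
orientation: [-0.001, 0.935, 0.355, -0.002]
force: [-0.5, -0.0, 0.6]
finger_gap: 60.1
```

```bash
python3 - <<'E'
from chk import *
C.commit([0,0,5.0]);print(C.p)
crop(fs,240,60,160,120,"pics/s21.png",5)
E
```

```text
[607.80877306  69.76514419 268.01227084] [-0.5417964  -0.02646255  0.60854696] 60.08409975067715
[608.54466625  69.72347362 270.05316336]
```

View pics/s21.png

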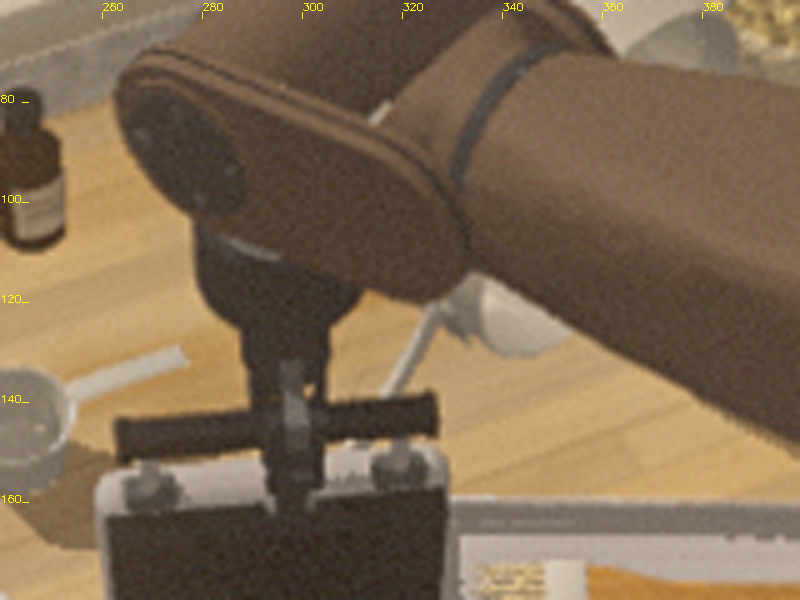

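Emit:
{"method": "play_rows", "body": {
  "steps": [
    [3.0, [0, 0, 0], [0, 0, 0]],
    [3.0, [0, 0, 0], [0, 0, 0]],
    [3.0, [0, 0, 0], [0, 0, 0]],
    [1.0, [0, 0, 0], [0, 0, 0]],
    [1.0, [0, 0, 0], [0, 0, 0]],
    [1.0, [0, 0, 0], [0, 0, 0]]
  ]
}}

```text
t: 22.15
tcp_pos: [608.8, 69.6, 270.5]
orientation: [0.0, 0.935, 0.355, 0.0]
force: [-0.5, -0.3, 2.4]
finger_gap: 18.4
```

Gripped the bar (18.4 mm). I'll compute the arc.

```bash
python3 - <<'E'
import numpy as np
X=lambda q:88-220*np.cos(q)+12*np.sin(q); Z=lambda q:94+220*np.sin(q)+12*np.cos(q)
for a,b,n in[(1.58,1.18,8),(1.18,.78,8),(.78,.38,8),(.38,0,8)]:
    print([[round((X(q)-X(a))/10,1),round((Z(a)-Z(q))/10,1)] for q in np.linspace(a,b,n+1)[1:]])
E
```

```text
[[np.float64(-1.1), np.float64(-0.0)], [np.float64(-2.2), np.float64(-0.0)], [np.float64(-3.3), np.float64(0.0)], [np.float64(-4.4), np.float64(0.2)], [np.float64(-5.5), np.float64(0.3)], [np.float64(-6.6), np.float64(0.6)], [np.float64(-7.6), np.float64(0.9)], [np.float64(-8.7), np.float64(1.2)]]
[[np.float64(-1.0), np.float64(0.4)], [np.float64(-2.0), np.float64(0.8)], [np.float64(-3.0), np.float64(1.3)], [np.float64(-4.0), np.float64(1.9)], [np.float64(-4.9), np.float64(2.4)], [np.float64(-5.8), np.float64(3.1)], [np.float64(-6.7), np.float64(3.8)], [np.float64(-7.5), np.float64(4.5)]]
[[np.float64(-0.8), np.float64(0.8)], [np.float64(-1.6), np.float64(1.6)], [np.float64(-2.3), np.float64(2.4)], [np.float64(-2.9), np.float64(3.3)], [np.float64(-3.6), np.float64(4.2)], [np.float64(-4.2), np.float64(5.1)], [np.float64(-4.7), np.float64(6.1)], [np.float64(-5.2), np.float64(7.1)]]
[[np.float64(-0.4), np.float64(1.0)], [np.float64(-0.8), np.float64(1.9)], [np.float64(-1.1), np.float64(2.9)], [np.float64(-1.4), np.float64(3.9)], [np.float64(-1.6), np.float64(5.0)], [np.float64(-1.8), np.float64(6.0)], [np.float64(-1.9), np.float64(7.0)], [np.float64(-2.0), np.float64(8.1)]]
```

Emit:
{"method": "play_rows", "body": {
  "steps": [
    [1.0, [0, -0.5, 0], [0, 0, 0]],
    [1.0, [0, -1.1, 0], [0, 0, 0]],
    [1.0, [0, -2.2, 0], [0, 0, 0]],
    [1.0, [0, -3.3, 0], [0, 0, 0]],
    [1.0, [0, -4.4, 0.2], [0, 0, 0]],
    [1.0, [0, -5.5, 0.3], [0, 0, 0]],
    [1.0, [0, -6.6, 0.6], [0, 0, 0]],
    [1.0, [0, -7.6, 0.9], [0, 0, 0]],
    [1.0, [0, -8.7, 1.2], [0, 0, 0]]
  ]
}}

```text
t: 23.28
tcp_pos: [550.3, 134.7, 258.9]
orientation: [0.001, 0.935, 0.355, -0.0]
force: [-0.6, -3.1, 3.3]
finger_gap: 18.2
```

```bash
python3 - <<'E'
from chk import *
C.commit([0,-8.7,1.2]);print(C.p);print(arm.read_state()["ft_torque"])
crop(fs,230,60,200,150,"pics/s22.png",4)
E
```

```text
[550.31191627 134.66869854 258.93980563] [-0.58642403 -3.11604672  3.33976594] 18.2168906684712
[550.79402398 134.79161726 258.05316336]
[-0.6148437   0.06014383  0.13118794]
```

View pics/s22.png

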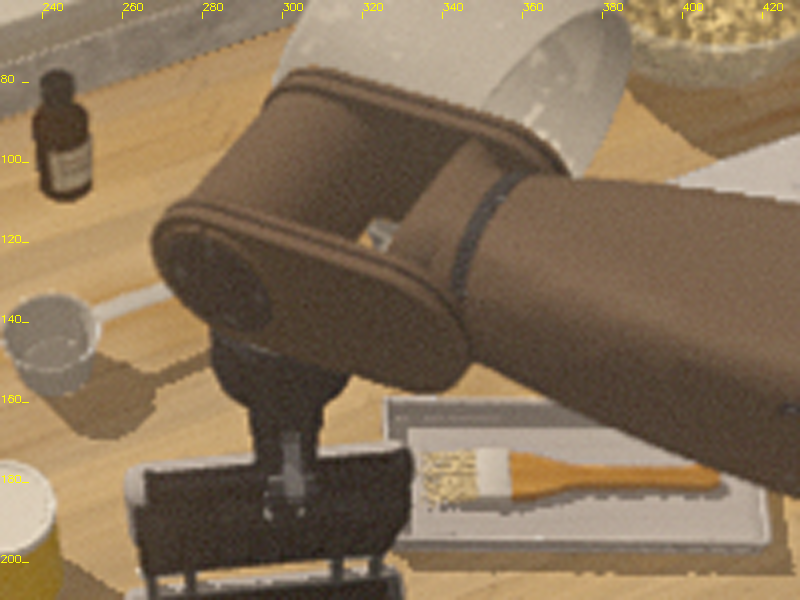

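Moving smoothly: the lid is tilting and the forces are about 3 N. Next segment.

Emit:
{"method": "play_rows", "body": {
  "steps": [
    [1.0, [0, -1.0, 0.4], [0, 0, 0]],
    [1.0, [0, -2.0, 0.8], [0, 0, 0]],
    [1.0, [0, -3.0, 1.3], [0, 0, 0]],
    [1.0, [0, -4.0, 1.9], [0, 0, 0]],
    [1.0, [0, -4.9, 2.4], [0, 0, 0]],
    [1.0, [0, -5.8, 3.1], [0, 0, 0]],
    [1.0, [0, -6.7, 3.8], [0, 0, 0]],
    [1.0, [0, -7.5, 4.5], [0, 0, 0]]
  ]
}}

```text
t: 24.38
tcp_pos: [500.1, 191.2, 212.2]
orientation: [-0.0, 0.935, 0.355, -0.001]
force: [-1.2, -3.7, 0.2]
finger_gap: 18.3
```

```bash
python3 - <<'E'
from chk import *
C.commit([0,-7.5,4.5]);print(C.p);print(arm.read_state()["ft_torque"])
crop(fs,230,100,200,150,"pics/s23.png",4)
E
```

```text
[500.07668477 191.22329036 212.20608936] [-1.17356927 -3.67767204  0.19901887] 18.28415589640921
[501.00898754 190.88484454 213.05316336]
[-0.40396456 -0.0118928   0.26027275]
```

View pics/s23.png

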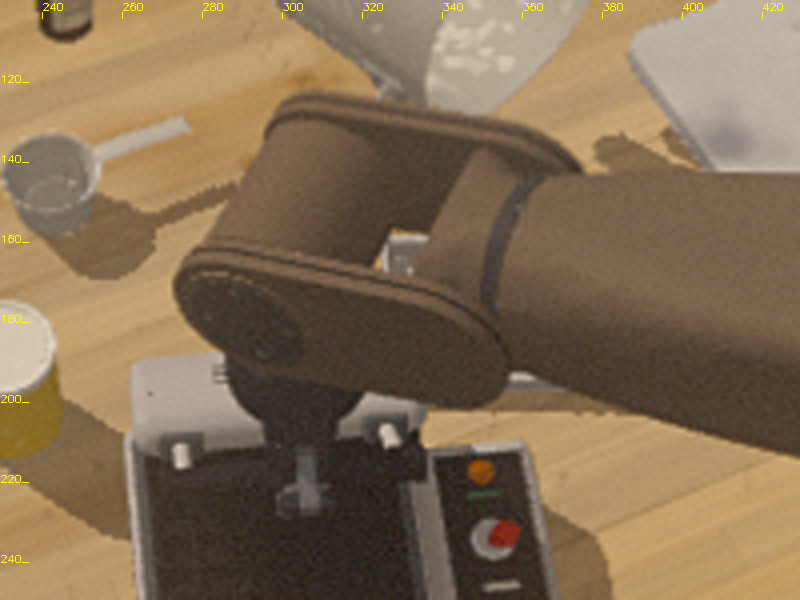

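Emit:
{"method": "play_rows", "body": {
  "steps": [
    [1.0, [0, -0.8, 0.8], [0, 0, 0]],
    [1.0, [0, -1.6, 1.6], [0, 0, 0]],
    [1.0, [0, -2.3, 2.4], [0, 0, 0]],
    [1.0, [0, -2.9, 3.3], [0, 0, 0]],
    [1.0, [0, -3.6, 4.2], [0, 0, 0]],
    [1.0, [0, -4.2, 5.1], [0, 0, 0]],
    [1.0, [0, -4.7, 6.1], [0, 0, 0]],
    [1.0, [0, -5.2, 7.1], [0, 0, 0]]
  ]
}}

```text
t: 25.48
tcp_pos: [465.9, 229.5, 141.4]
orientation: [0.0, 0.935, 0.355, -0.001]
force: [-1.7, -4.8, 0.1]
finger_gap: 18.0
```

```bash
python3 - <<'E'
from chk import *
C.commit([0,-5.2,7.1]);print(C.p);print(arm.read_state()["ft_torque"])
crop(fs,230,130,200,150,"pics/s24.png",4)
E
```

```text
[465.87601094 229.49178412 141.3783896 ] [-1.69290759 -4.81424824  0.13636945] 17.98135512851752
[466.49136227 229.77614879 142.05316336]
[-0.70624196 -0.14793218  0.17960035]
```

View pics/s24.png

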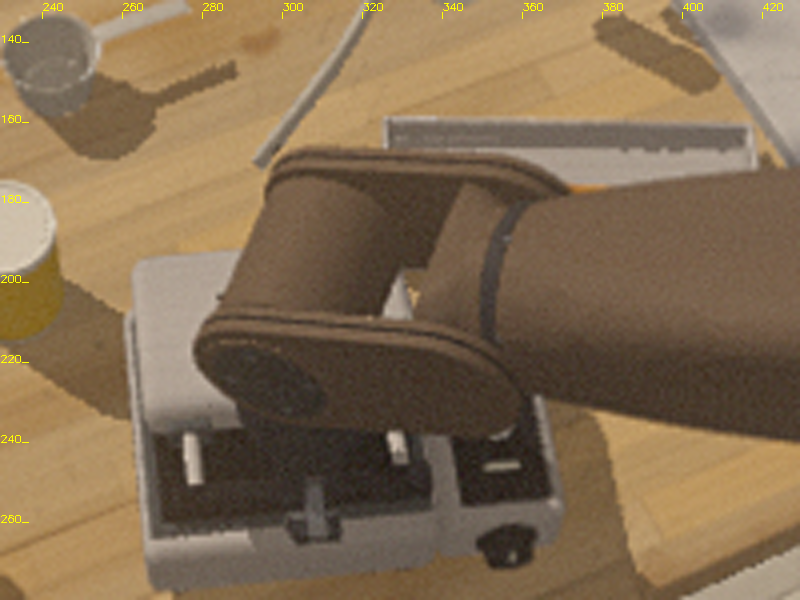

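Emit:
{"method": "play_rows", "body": {
  "steps": [
    [1.0, [0, -0.4, 1.0], [0, 0, 0]],
    [1.0, [0, -0.8, 1.9], [0, 0, 0]],
    [1.0, [0, -1.1, 2.9], [0, 0, 0]],
    [1.0, [0, -1.4, 3.9], [0, 0, 0]],
    [1.0, [0, -1.6, 5.0], [0, 0, 0]],
    [1.0, [0, -1.8, 6.0], [0, 0, 0]],
    [1.0, [0, -1.8, 6.5], [0, 0, 0]],
    [1.0, [0, -1.9, 7.0], [0, 0, 0]],
    [1.0, [0, -1.9, 7.3], [0, 0, 0]],
    [1.0, [0, -1.9, 7.3], [0, 0, 0]]
  ]
}}

```text
t: 26.82
tcp_pos: [452.5, 244.2, 68.5]
orientation: [-0.001, 0.935, 0.355, -0.002]
force: [-4.8, -1.3, -0.4]
finger_gap: 18.0
```

```bash
python3 - <<'E'
from chk import *
C.commit([0,-1.9,7.3]);print(C.p);print(arm.read_state()["ft_torque"])
crop(fs,230,150,200,150,"pics/s25.png",4)
E
```

```text
[452.5143523  244.23809489  68.47441855] [-4.79615351 -1.32210906 -0.43396138] 18.002145078215992
[453.87915304 243.98643303  69.05316336]
[-0.69779938  0.18143839  0.14734861]
```

View pics/s25.png

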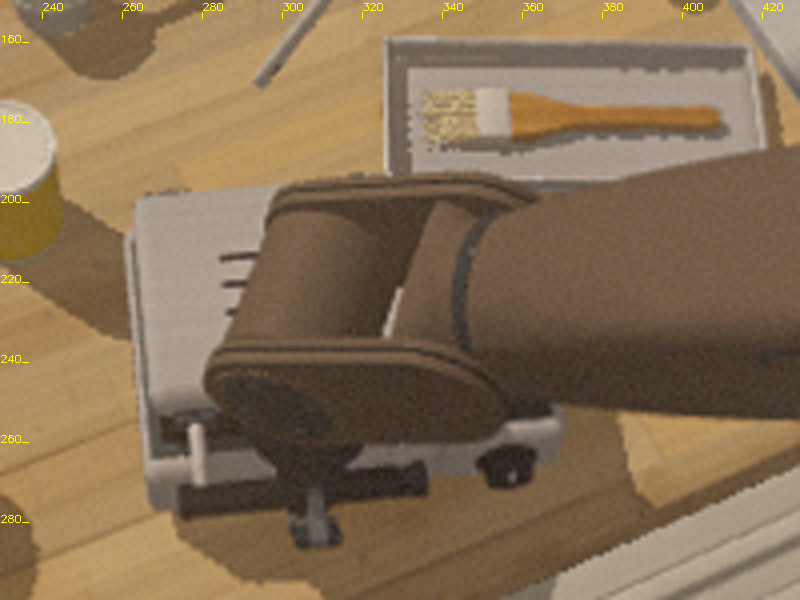

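Emit:
{"method": "play_rows", "body": {
  "steps": [
    [1.0, [0, 0, 0.3], [0, 0, 0]],
    [1.0, [0, 0, 0.6], [0, 0, 0]],
    [1.0, [0, 0, 0.6], [0, 0, 0]]
  ]
}}

```text
t: 27.3
tcp_pos: [452.0, 244.8, 62.2]
orientation: [-0.002, 0.935, 0.355, -0.002]
force: [-5.2, -0.3, -1.5]
finger_gap: 18.1
```

Emit:
{"method": "play_rows", "body": {
  "steps": [
    [1.0, [0, 0, 0.2], [0, 0, 0]],
    [1.0, [0, 0, 0.3], [0, 0, 0]],
    [1.0, [0, 0, 0.3], [0, 0, 0]]
  ]
}}

```text
t: 27.68
tcp_pos: [451.9, 244.9, 59.4]
orientation: [-0.002, 0.935, 0.355, -0.002]
force: [-5.6, 2.8, -0.3]
finger_gap: 18.4
```

Emit:
{"method": "play_rows", "body": {
  "steps": [
    [1.0, [0, 0, 0.2], [0, 0, 0]],
    [1.0, [0, 0, 0.4], [0, 0, 0]],
    [1.0, [0, 0, 0.4], [0, 0, 0]]
  ]
}}

```text
t: 28.05
tcp_pos: [451.8, 245.1, 55.5]
orientation: [-0.002, 0.935, 0.355, -0.002]
force: [-8.5, 2.0, -0.2]
finger_gap: 17.9
```

Emit:
{"method": "play_rows", "body": {
  "steps": [
    [1.0, [0, 0, 0.2], [0, 0, 0]],
    [1.0, [0, 0, 0.3], [0, 0, 0]],
    [1.0, [0, 0, 0.3], [0, 0, 0]]
  ]
}}

```text
t: 28.42
tcp_pos: [451.8, 245.0, 55.3]
orientation: [-0.001, 0.935, 0.355, -0.003]
force: [-15.1, -1.1, 15.4]
finger_gap: 18.3
```

```bash
python3 - <<'E'
from chk import *
C.commit([0,0,1.6]);print(C.p);print(arm.read_state()["ft_torque"])
crop(fs,240,180,140,105,"pics/s26.png",5)
crop(ft,190,150,200,150,"pics/t26.png",4)
E
```

```text
[451.78915645 245.0484755   55.28448678] [-15.1464921   -1.11808862  15.41654898] 18.25065698213909
[453.87915304 243.98643303  53.05316336]
[-0.52430045  1.88003584  0.20006233]
```

View pics/s26.png

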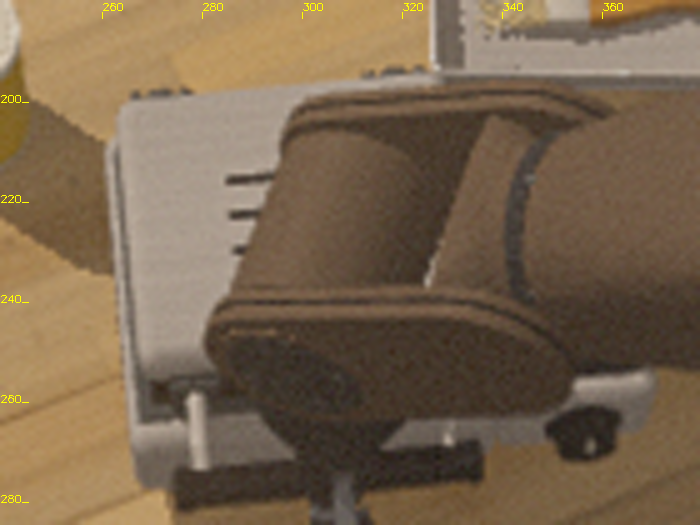

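View pics/t26.png

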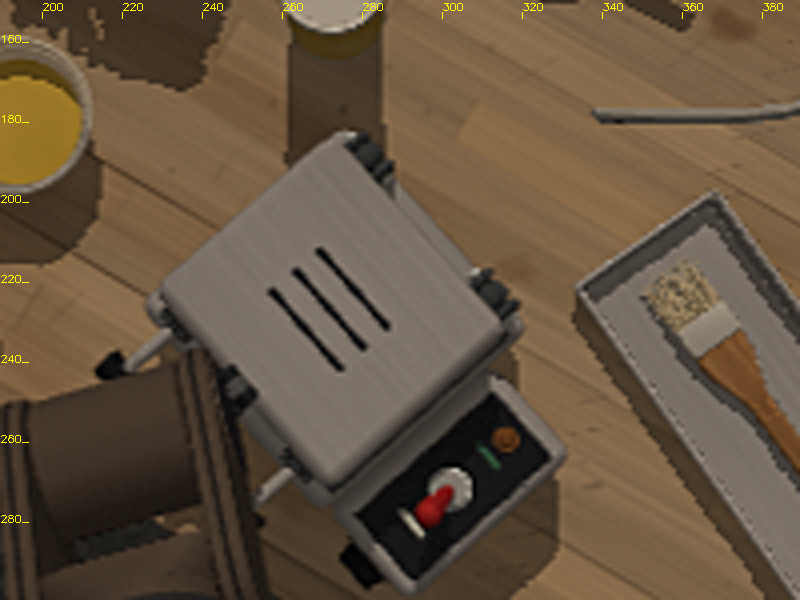

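The stop is reached: the force rose to 15 N with the height unchanged, and the hood lies flush. I'll open and rise straight up, then check.

Emit:
{"method": "play_rows", "body": {
  "steps": [
    [2.5, [0, 0, -0.1], [0, 0, 0]],
    [4.0, [0, 0, -0.1], [0, 0, 0]],
    [4.0, [0, 0, -0.1], [0, 0, 0]],
    [4.0, [0, 0, -0.1], [0, 0, 0]],
    [4.0, [0, 0, -1.0], [0, 0, 0]],
    [4.0, [0, 0, -4.0], [0, 0, 0]],
    [4.0, [0, 0, -8.0], [0, 0, 0]],
    [4.0, [0, 0, -13.0], [0, 0, 0]],
    [4.0, [0, 0, -18.0], [0, 0, 0]],
    [2.0, [0, 0, -18.0], [0, 0, 0]],
    [0.0, [0, 0, -18.0], [0, 0, 0]]
  ]
}}

```text
t: 29.9
tcp_pos: [454.3, 243.8, 233.1]
orientation: [-0.0, 0.935, 0.355, 0.0]
force: [0.3, -0.5, -0.4]
finger_gap: 4.4
```

```bash
python3 - <<'E'
from chk import *
C.commit([0,0,-18]);print(C.p)
import pickle;pickle.dump((fs,ft),open("f4.pkl","wb"))
crop(fs,240,130,200,150,"pics/s27.png",4)
from fit import W
b=W(p,[(-132,75,106),(-132,-75,106),(-18,-139,70),(-18-55*np.sin(.4),-139,70+55*np.cos(.4)),(-18+55*np.sin(.4),-139,70+55*np.cos(.4))])
print(b.round(),proj(fs,b).round(1),proj(ft,b).round(1))
crop(ft,220,170,200,150,"pics/t27.png",4,proj(ft,b))
E
```

```text
[454.281285   243.82801279 233.11357764] [ 0.25674957 -0.47077421 -0.44905271] 4.389120931837804
[453.87915304 243.98643303 233.05316336]
[[509. 295. 106.]
 [397. 195. 106.]
 [425.  67.  70.]
 [411.  83. 121.]
 [439.  51. 121.]] [[273.7 277.9]
 [335.1 272.2]
 [352.4 235.5]
 [355.7 233.6]
 [353.  218.8]] [[215.9 239. ]
 [253.  282.9]
 [302.  271.9]
 [296.4 278.3]
 [309.  267.2]]
```

View pics/s27.png

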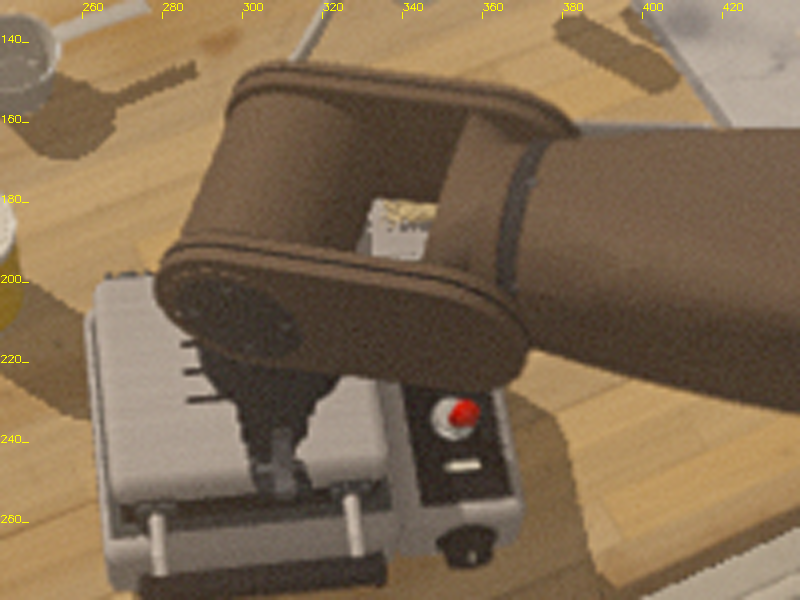

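View pics/t27.png

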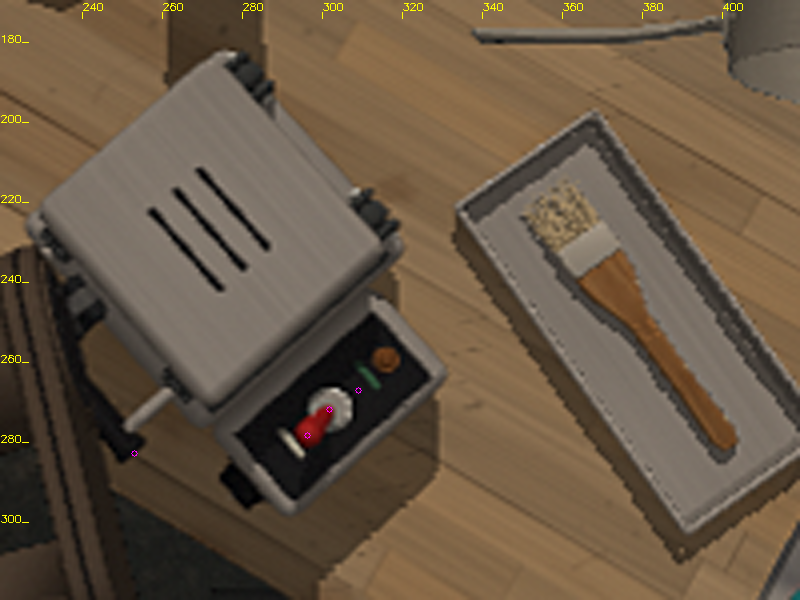

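The lid is shut: the bar ends at side (274,278) and (334,272) match the predicted shut pose, and the drawn pivot and bat points coincide with the red toggle. To flip it I'll straddle the bat with open jaws, since a closed finger in front of it would be inside the minimum reach, and push it rearward with the front finger.

```bash
python3 - <<'E'
from mv import *
from h import *
import pickle
fs,ft=pickle.load(open("f4.pkl","rb"))
print(tri(fs,(333,272.5),ft,(251.5,282)))
C=Cmd.load()
for p in[(423.7,68.7,190),(423.7,68.7,110),(423.7,68.7,66)]:print(C.rel(p))
E
```

```text
(array([400.1307487 , 199.06479864, 108.10050264]), np.float64(1.2116724707292454))
([-13.89, 11.11, 4.31], [0.0, 0.0, 0.0])
([-13.89, 11.11, 12.31], [0.0, 0.0, 0.0])
([-13.89, 11.11, 16.71], [0.0, 0.0, 0.0])
```

Emit:
{"method": "play_rows", "body": {
  "steps": [
    [7.5, [-3.5, 2.8, 0.5], [0, 0, 0]],
    [7.5, [-7.0, 5.6, 1.5], [0, 0, 0]],
    [7.5, [-10.5, 8.4, 3.0], [0, 0, 0]],
    [7.5, [-13.9, 11.1, 4.3], [0, 0, 0]],
    [7.5, [-13.9, 11.1, 8.0], [0, 0, 0]],
    [7.5, [-13.9, 11.1, 10.5], [0, 0, 0]],
    [7.5, [-13.9, 11.1, 10.5], [0, 0, 0]],
    [7.5, [-13.9, 11.1, 10.5], [0, 0, 0]]
  ]
}}

```text
t: 31.0
tcp_pos: [423.9, 68.8, 128.3]
orientation: [-0.0, 0.935, 0.355, -0.0]
force: [-0.4, -0.1, 0.6]
finger_gap: 75.0
```

```bash
python3 - <<'E'
from chk import *
C.commit([-13.9,11.1,10.5]);print(C.p,arm.read_state()["joint_pos"])
crop(fs,280,150,160,120,"pics/s28.png",5)
crop(ft,240,220,120,90,"pics/t28.png",6)
E
```

```text
[423.87927768  68.75311598 128.3169046 ] [-0.4050128  -0.09436124  0.61551805] 75.04243678476094
[423.60155908  68.70018913 128.05316336] [-7.61955280e-02 -1.97291863e-01  2.22617271e+00  4.07723345e-05
  1.11057827e+00  7.68438932e-01]
```

View pics/s28.png

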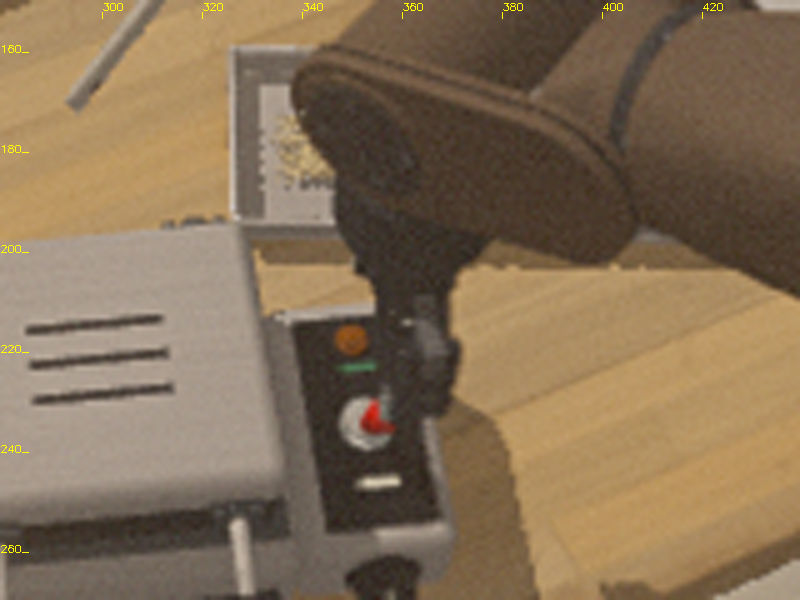

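View pics/t28.png

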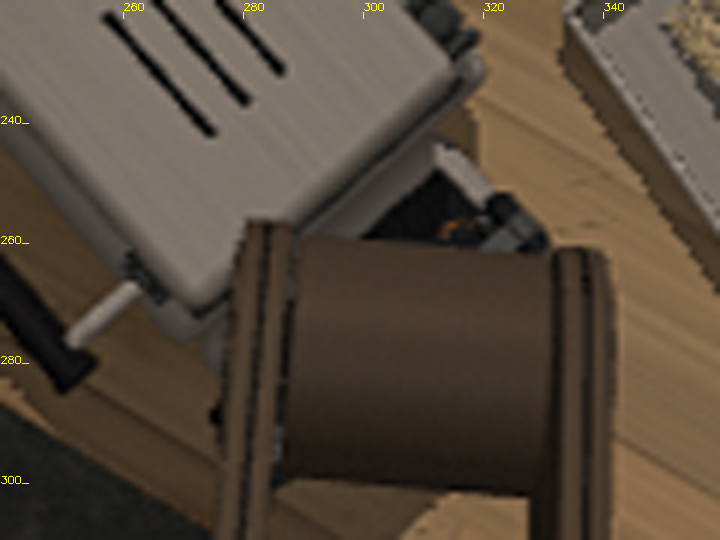

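```bash
python3 - <<'E'
from chk import *
print(y)
for nm,d,z in[("front_in",-37.5,36),("front_out",-52,36),("rear_in",37.5,36),("rear_out",52,36),("rear_outup",52,90)]:
    X=P+y*d+[0,0,z];print(nm,X.round(),proj(fs,X).round(1),proj(ft,X).round(1))
crop(fs,330,190,60,60,"pics/s29.png",10)
E
```

```text
[424.58405922  68.78948136 129.25350251] [-0.2856322  -0.45816062  0.58514048] 75.1310598750548
[ 6.63800486e-01 -7.47909697e-01 -1.20506825e-17]
front_in [400.  97. 165.] [[358.5 231.4]] [[291.2 284. ]]
front_out [390. 108. 165.] [[359.5 236.7]] [[286.7 288. ]]
rear_in [449.  41. 165.] [[353.6 204.9]] [[314.3 263.6]]
rear_out [459.  30. 165.] [[352.7 200. ]] [[318.7 259.6]]
rear_outup [459.  30. 219.] [[354.9 188.2]] [[320.6 259.9]]
```

View pics/s29.png

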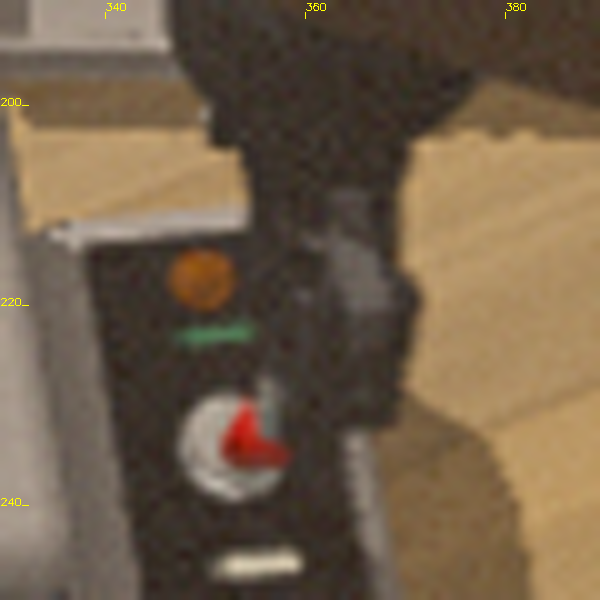

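The front finger shows at about (362,232), where I predicted (359,235): about 8 mm off to the side and perhaps too far back. I'll shift sideways and forward, open wider, and lower to just above the bat for a check.

Emit:
{"method": "play_rows", "body": {
  "steps": [
    [8.3, [0.6, -0.4, 0], [0, 0, 0]],
    [8.3, [0.6, -0.4, 1.0], [0, 0, 0]],
    [8.3, [0.6, -0.4, 2.5], [0, 0, 0]],
    [8.3, [0.6, -0.4, 3.0], [0, 0, 0]],
    [8.3, [0.6, -0.4, 3.0], [0, 0, 0]],
    [8.3, [0.6, -0.4, 3.0], [0, 0, 0]]
  ]
}}

```text
t: 31.95
tcp_pos: [425.7, 75.6, 98.2]
orientation: [0.0, 0.935, 0.355, 0.0]
force: [0.5, -0.2, 0.3]
finger_gap: 83.2
```

```bash
python3 - <<'E'
from chk import *
C.commit([.6,-.4,3.0]);print(C.p)
g=s["finger_gap"]/2
for nm,d,z in[("front_in",-g,38),("front_out",-g-14,38),("rear_in",g,38)]:
    X=P+y*d+[0,0,z];print(nm,X.round(),proj(fs,X).round(1),proj(ft,X).round(1))
crop(fs,325,190,70,70,"pics/s30.png",9)
E
```

```text
[425.73489752  75.59761268  98.24066706] [ 0.4653622  -0.23601086  0.34706186] 83.18339316877695
[425.43381532  75.67463083  98.05316336]
front_in [398. 107. 136.] [[355.6 240.2]] [[287.2 283.8]]
front_out [389. 117. 136.] [[356.5 245.3]] [[283.  287.5]]
rear_in [453.  44. 136.] [[350.4 211.1]] [[312.  261.8]]
```

View pics/s30.png

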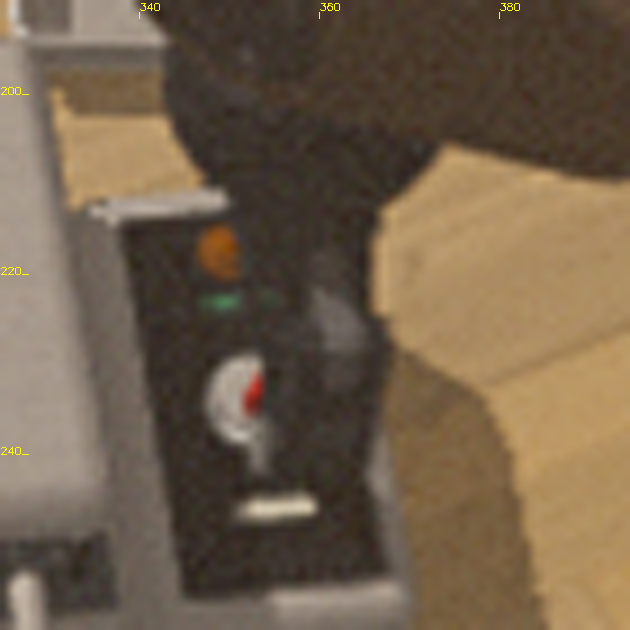

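Emit:
{"method": "play_rows", "body": {
  "steps": [
    [8.3, [0.5, 0, 0.5], [0, 0, 0]],
    [8.3, [0.5, 0, 1.2], [0, 0, 0]],
    [8.3, [0.5, 0, 1.8], [0, 0, 0]],
    [8.3, [0.5, 0, 1.8], [0, 0, 0]]
  ]
}}

```text
t: 32.55
tcp_pos: [428.5, 79.0, 79.1]
orientation: [-0.0, 0.935, 0.355, -0.001]
force: [-0.2, -0.1, 0.6]
finger_gap: 83.3
```

Emit:
{"method": "play_rows", "body": {
  "steps": [
    [8.3, [0.5, 0, 2.4], [0, 0, 0]],
    [8.3, [0.5, 0, 3.2], [0, 0, 0]],
    [8.3, [0.5, 0, 3.2], [0, 0, 0]]
  ]
}}

```text
t: 32.92
tcp_pos: [432.3, 82.3, 47.6]
orientation: [-0.0, 0.935, 0.355, -0.001]
force: [-0.6, 0.1, -0.6]
finger_gap: 83.1
```

I added the second call's shifts on top of the first, so it is 18 mm lower than I meant (tips about z 85, still above the box, no force). A look before pushing.

```bash
python3 - <<'E'
from chk import *
C.commit([.5,0,1.8]);C.commit([.5,0,3.2]);print(C.p)
g=s["finger_gap"]/2
for nm,d,z in[("front_in",-g,38),("front_out",-g-14,38),("rear_in",g,38)]:
    X=P+y*d+[0,0,z];print(nm,X.round(),proj(fs,X).round(1),proj(ft,X).round(1))
crop(fs,325,190,80,80,"pics/s31.png",8);crop(ft,240,220,120,90,"pics/t31.png",6)
E
```

```text
[432.32964158  82.27692129  47.55457909] [-0.64380411  0.09457385 -0.57654956] 83.08886682022677
[432.91291229  82.31263569  48.05316336]
front_in [405. 113.  86.] [[349.9 249.9]] [[284.7 279.8]]
front_out [395. 124.  86.] [[350.7 254.8]] [[280.7 283.3]]
rear_in [460.  51.  86.] [[345.1 221.4]] [[308.3 258.9]]
```

View pics/s31.png

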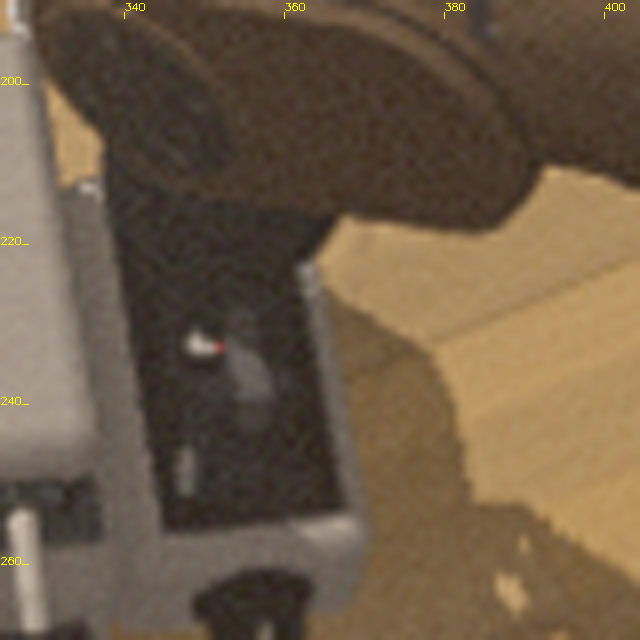

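View pics/t31.png

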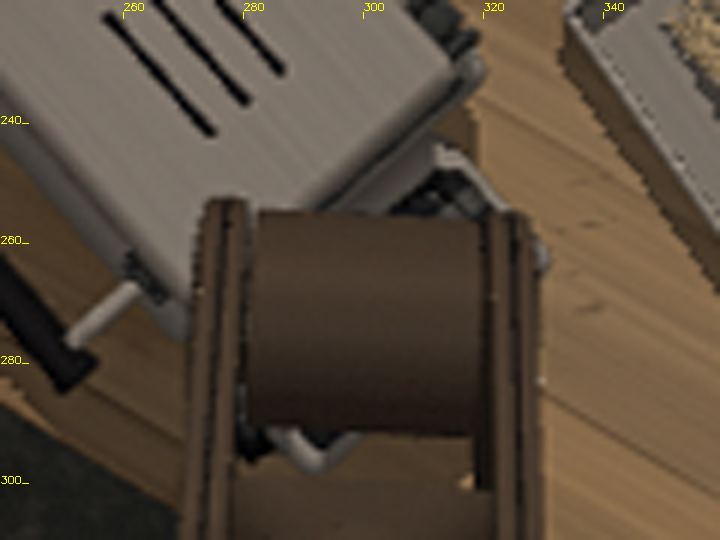

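The front finger (tip near (352,250)) now stands in front of the bat, which it hides. I'll raise 10 mm and push rearward in steps.

Emit:
{"method": "play_rows", "body": {
  "steps": [
    [8.3, [0, 0, -1.0], [0, 0, 0]],
    [8.3, [0, 1.0, -1.0], [0, 0, 0]],
    [8.3, [0, 2.0, -1.0], [0, 0, 0]],
    [8.3, [0, 2.6, -1.0], [0, 0, 0]],
    [8.3, [0, 3.2, -1.0], [0, 0, 0]],
    [8.3, [0, 3.2, -1.0], [0, 0, 0]]
  ]
}}

```text
t: 33.78
tcp_pos: [455.1, 58.5, 58.5]
orientation: [-0.0, 0.935, 0.354, 0.001]
force: [0.9, 5.3, 2.5]
finger_gap: 82.9
```

Emit:
{"method": "play_rows", "body": {
  "steps": [
    [8.3, [0, 0.5, 0], [0, 0, 0]],
    [8.3, [0, 1.0, 0], [0, 0, 0]],
    [8.3, [0, 1.0, 0], [0, 0, 0]]
  ]
}}

```text
t: 34.15
tcp_pos: [460.8, 50.1, 57.7]
orientation: [0.0, 0.935, 0.355, -0.001]
force: [0.3, 0.3, -0.2]
finger_gap: 83.0
```

```bash
python3 - <<'E'
from chk import *
C.commit([0,3.2,-1.0]);C.commit([0,1.0,0]);print(C.p)
crop(fs,325,190,80,80,"pics/s32.png",8);crop(ft,240,220,120,90,"pics/t32.png",6)
E
```

```text
[460.75824838  50.10764208  57.66965287] [ 0.2843106   0.3100187  -0.16846589] 83.01425684175359
[460.79253269  50.90042841  58.05316336]
```

View pics/s32.png

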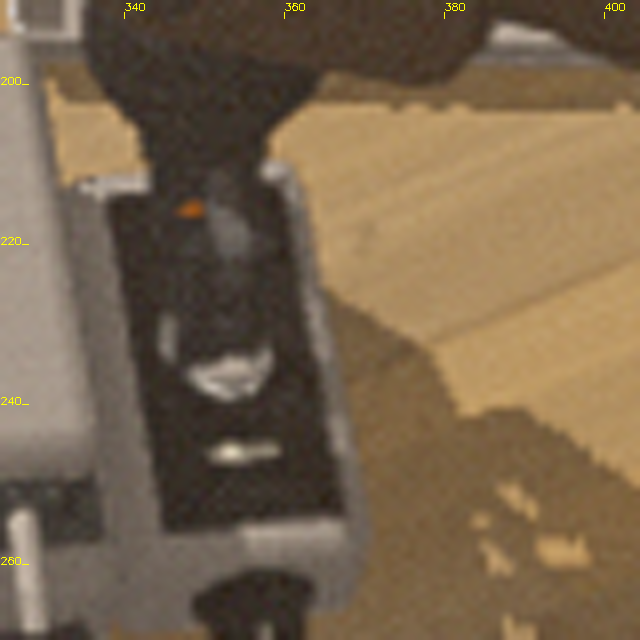

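View pics/t32.png

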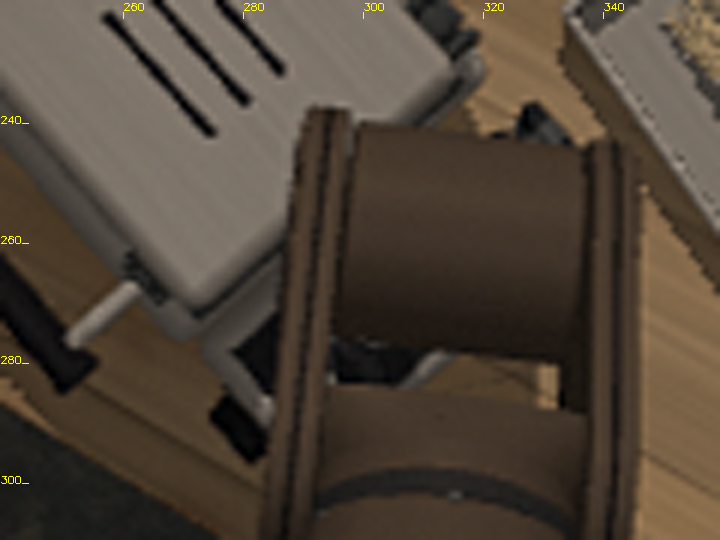

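A 5 N peak then dropped to zero, which is the toggle snapping over. I'll rise straight up and move off to the right to check.

```bash
python3 - <<'E'
from mv import *
C=Cmd.load()
print(C.rel((450,50,260)),C.rel((440,-330,280)))
E
```

```text
([-0.87, -0.65, -20.19], [0.0, 0.0, 0.0]) ([-26.84, 27.11, -22.19], [0.0, 0.0, 0.0])
```

Emit:
{"method": "play_rows", "body": {
  "steps": [
    [8.3, [0, -0.5, -1.0], [0, 0, 0]],
    [8.3, [0, -0.5, -4.0], [0, 0, 0]],
    [8.3, [0, -0.5, -9.0], [0, 0, 0]],
    [8.3, [0, -0.5, -15.0], [0, 0, 0]],
    [8.3, [0, -0.5, -20.0], [0, 0, 0]],
    [8.3, [0, -0.5, -20.0], [0, 0, 0]]
  ]
}}

```text
t: 35.0
tcp_pos: [459.9, 54.6, 264.5]
orientation: [0.003, 0.935, 0.355, 0.005]
force: [0.2, -0.6, -0.0]
finger_gap: 82.7
```

Emit:
{"method": "play_rows", "body": {
  "steps": [
    [8.3, [-4.0, 4.1, -0.4], [0, 0, 0]],
    [8.3, [-8.0, 8.2, -0.8], [0, 0, 0]],
    [8.3, [-12.0, 12.4, -1.2], [0, 0, 0]],
    [8.3, [-16.0, 16.5, -1.6], [0, 0, 0]],
    [8.3, [-20.0, 20.6, -2.0], [0, 0, 0]],
    [8.3, [-24.0, 24.7, -2.2], [0, 0, 0]],
    [8.3, [-26.8, 27.6, -2.2], [0, 0, 0]],
    [8.3, [-26.8, 27.6, -2.2], [0, 0, 0]]
  ]
}}

```text
t: 36.0
tcp_pos: [439.2, -331.3, 278.5]
orientation: [-0.001, 0.935, 0.353, -0.001]
force: [0.7, 0.7, 0.0]
finger_gap: 83.4
```

```bash
python3 - <<'E'
from chk import *
from fit import W
C.commit([0,-.5,-20]);C.commit([-26.8,27.6,-2.2])
b=W(p,[(-132,75,106),(-132,-75,106),(-18,-139,70),(-18+55*np.sin(.4),-139,70+55*np.cos(.4))])
crop(fs,240,150,190,142,"pics/s33.png",4);crop(ft,150,140,266,180,"pics/t33.png",3)
print(proj(fs,b).round(1),proj(ft,b).round(1))
E
```

```text
[ 439.16042959 -331.32353703  278.49598715] [0.70253118 0.71736682 0.04613707] 83.4419851076369
[[273.7 277.9]
 [335.1 272.2]
 [352.4 235.5]
 [353.  218.8]] [[215.9 239. ]
 [253.  282.9]
 [302.  271.9]
 [309.  267.2]]
```

View pics/s33.png

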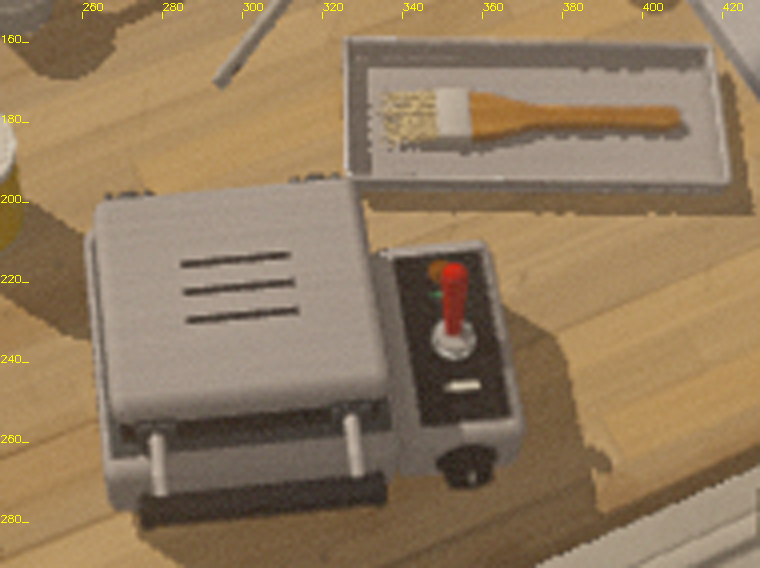

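View pics/t33.png

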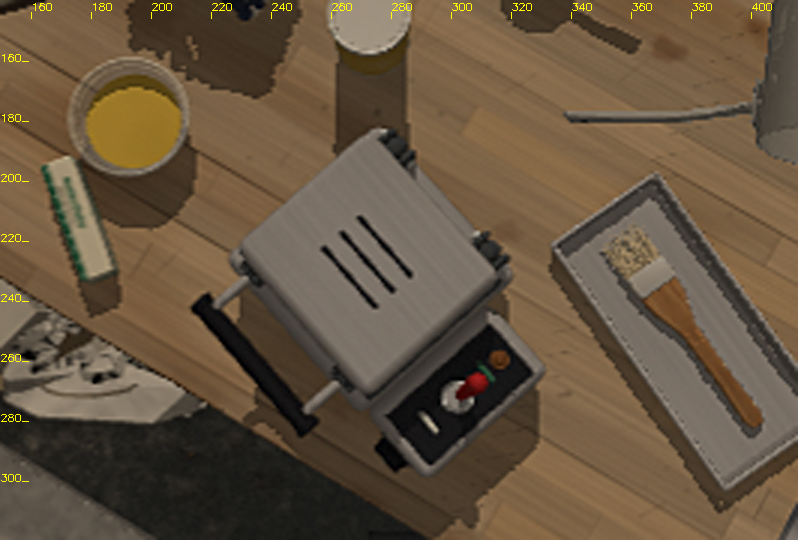

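The toggle leans to the green mark: its end at side (353,218) matches the predicted "on" pose. The lid bar is at its shut pose, the brush is flat in the tray, and the bowl, butter and drum are in place. Handing in.

```bash
python3 - <<'E'
from station import arm
print(arm.close_job())
s=arm.read_state();print(s["t"],s["force"])
E
```

```text
the job is handed in; nothing more can be done
None
the job is handed in; nothing more can be done
```

The waffle iron is ready to preheat and I handed the job in at about 36 s of the 72 s. The brush lies flat in the steel tray, the lid is shut and the red toggle is on the green mark.

- **Brush:** two grasps closed above the handle, because the fingertips were really about 25 mm higher than the reported tool position. I measured this from the two cameras, and contact with the tray floor confirmed it at about 24 mm. The third grasp held. I carried the brush over the upright lid and set it down in the tray; the contact force reached 27 N as it landed.
- **Lid:** I gripped the bar and lowered it along its arc, with forces of about 9 N at most. At the stop the height no longer changed and the force rose to 15 N. The bar end then measured 108 mm high, against 106 mm when shut.
- **Switch:** I flipped it after the lid was shut. The push peaked near 5 N and then dropped to zero as it snapped over. The last picture shows it leaning to the green mark, as expected for "on".
- **Left alone:** the yolk bowl, butter and drum stand where they were in the last pictures, and the arm ended well clear of everything.

**What disagreed:**
- The 25 mm height difference was never explained; I only allowed for it. The fingers also appeared about 8 mm off to the side near the switch.
- The two cameras differed by a few millimetres on the iron's position.
- On the approach to the switch, one move went 18 mm lower than intended. It touched nothing, and I corrected it.

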